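# Stack the spare specimen tier onto the rack

## Task

Stack the spare tier on the lower one, over the specimen boxes: hook its two toed posts under the keeper bars, let the two hinged plain posts down into their cups (they hang a little inward, so feel for the cups) and press them past the ball catches without forcing anything, until all four posts stand upright and fully home and the tier is level. Then let go, and leave the boxes and everything else on the bench where they are.

Things in the scene. Friction and masses are not known exactly. Their poses are not given: they have to be found in the camera images.
- tier_grip (a point): Spare tier: loose steel stacking frame, about 0.4 kg, standing on its four posts. Point: middle of the grip bar of its carrying bow, 111 mm above the feet; bar 10 mm thick (x), 20 high, 150 long (y), on an upright at each end, 35 mm free under it to the deck. Axes: x from toed side to plain side, y along the bar, z up. Deck top 66 mm above the feet; 10 mm rails join the posts.
- base: Lower tier, same pattern without a bow; stands firm, cannot move. Origin on the bench under its middle; axes as the spare tier's (x from toed to plain side). Deck top and all four seat floors 66 mm up. Toed side: brackets with keeper bars; plain side: cups 18 mm deep, so the tier will not slide under the keepers while level. Seated, the tier has about 1.5 mm play in y and towards -x.
- foot_toe_l (a point): Underside of the spare tier's fixed toed post at x -60, y +75 mm from the tier's middle. Post 10 mm round; its foot is a flat toe 10 mm wide, 5 mm thick, the tip reaching 20 mm outward (-x) from the post's axis, underside level with the foot.
- foot_toe_r (a point): The same for the toed post at x -60, y -75 mm.
- seat_toe_l (a point): Where foot_toe_l rests when home (x -60, y +75 mm of the lower tier): floor of a bracket, x -42 to -84 mm, between two cheeks 13.5 mm apart and 14.5 mm high, open above and towards the middle. Across its outer end a keeper bar, x -66.5 to -84 mm, underside 9.5 and top 14.5 mm above this floor. The toe goes in under it from the inside, tilted.
- seat_toe_r (a point): The same for foot_toe_r, at x -60, y -75 mm.
- corner_l (a point): Corner of the spare tier's deck top at x +60, y +75 mm, 66 mm above the feet. Below it hangs a plain post, 10 mm round, tip tapered to 8.6 mm. Both plain posts form one leg frame on a stiff hinge 61 mm above the feet: it turns in from upright (its outer stop) by up to 11 mm at the feet, 4 N there moves it. How far in it stands at first is not told: look or feel.
- corner_r (a point): The same for the corner at x +60, y -75 mm.
- home_l (a point): Where corner_l comes to when home: x +60, y +75 mm of the lower tier, 66 mm above the floor of a cup 13 mm square inside, 18 mm deep, walls 3 mm thick. A sprung ball in its outer y wall, 8 mm above the floor, stands 3.5 mm into the cup and clicks into a waist of the post; both cups take 7 to 12 N together, down at the plain side, where the tier's weight gives only 2 N.
- home_r (a point): The same for corner_r, at x +60, y -75 mm.
- spec_l: Bystander: specimen box with white lid, 60 x 46 x 32 mm high, standing on the lower tier's deck; origin at its underside.
- spec_r: Bystander: specimen box with grey lid, 52 x 44 x 26 mm high, standing on the lower tier's deck; origin at its underside.
- lunch: Bystander: plastic sample box, 120 x 85 x 50 mm high; origin at its underside.
- jar: Bystander: screw jar, 60 mm across, 85 mm high; origin at its underside.
- dishes: Bystander: pile of three lidded dishes, 95 mm across, 47 mm high; origin at its underside.
- slidebox: Bystander: flat blue slide box, 177 x 87 x 33 mm high; origin at its underside.
- forceps: Bystander: steel forceps lying flat, 125 mm long, 7 mm high; origin at its underside.
- beaker: Bystander: glass beaker, 68 mm across, 90 mm high; origin at its underside.
Mind the look-alikes: they are no part of the job. What is shaped like the part that bears tier_grip but pink is not meant.

How it is judged:
By the outcome, as a careful person would: the job done as asked, in the order asked, and still so for the second after the job is handed in, with the robot touching nothing.
It also fails if it takes over 72 s, if anything falls off the work surface, if the arm or the gripper's body presses on something with over 40 N, if the wrist force passes 120 N, or if a joint passes its speed limit or range.

## Robot

A 6-joint arm with a two-finger parallel gripper is mounted at the origin on the work surface. World frame = base frame: x ahead of the robot, y to its left, z up, the work surface at z = 0. Lengths are in mm, angles in rad, forces in N, time in s.
With the tool pointing down it reaches from about 275 to 1000 mm from the base axis. Payload 8.4 kg.
Tool frame: the origin (TCP) lies at the very end of the fingers, on their centre line; the grasp point (between the pads) lies 19 mm behind it; z points along the fingers, y is the direction in which the jaws open and shut (so a half turn about z gives the same grasp; the last joint's range is limited). The gripper opens to 85 mm and grips with 20 to 120 N. Pads are 22 mm wide; open, the fingers measure 114 mm over their backs; the gripper's body (76 mm by 85 mm) begins 54 mm behind the grasp point. The pads swing forward as they close: fully open they stand 13 mm farther back than shut.
Start: joints at [-1.305, 0.353, 1.633, -0, 1.155, -0.002], TCP at [165.38, -602.725, 231.281] pointing down, gripper open.
Joint ranges: [-2.63, 2.63], [-0.92, 2.1], [0.06, 2.66], [-1.3, 4.44], [0, 2.69], [-3.02, 3.02]. Speed limits (rad/s): [2.22, 2.22, 2.79, 3.14, 3.14, 3.14].

## Interface

Orientations are given as [roll, pitch, yaw] about the fixed x, y, z axes, in that order (R = Rz(yaw) Ry(pitch) Rx(roll)).
In Python, from rig import sense, grab_frame, get_calibration, sign_off, boxes_of, trace gives the robot as it stands.
- The arm moves only by the tool servo_tool, never from a script. Its argument "rows" is a list of rows, each a list of 3 entries, a list of its own where there are three numbers: the finger opening in mm, from 0 to 85.4, then the shift along the tool's x, y, z in mm, then the turn, a rotation vector about the tool's x, y, z in degrees. A call has 1 to 8 rows; each row shifts and turns the commanded pose from where the row before left it, along the tool's axes as they then stand; what a row does not reach is not made up. A row lasts 1/8 s, in which the tool goes at most 62.5 mm and 10.7 degrees, less where a joint would pass 70% of its speed; a pose out of reach is approached as far as the arm can. A call is refused whole if a number of a shift passes 62.5 or a number of a turn 10.7, either way. A call with a gripper value outside its range is refused whole. The fingers move at their own pace and stop on an object; "force" is the grip in N (left out, the last holds). Time passes only in rows, so rows that do not move let the fingers close. It gives the time, the measured TCP pose, the force and the opening at its end, in the units of the state.
- sense(): the state, without advancing time (a new reading comes with each control period).
- grab_frame(name): name is "scene" or "top"; returns the picture (480x640x3 uint8, blue, green, red); there is no depth.
- get_calibration(name): a dict with "intrinsics" (3x3 intrinsics, pixels), "k1" (the pictures are not rectified: a ray, as slopes to the right and down, at radius r is drawn at 1 + k1 r^2 times it, then the intrinsics apply), "world_to_cam" (4x4, takes a point from world to camera coordinates). Camera axes: x right, y down, z forward; pixel columns grow to the right and rows downward; lengths in mm; the calibration is good to about 2 mm. A picture is of the moment at which its call begins. get_calibration takes no time and is no camera call.
- sign_off(): hands the job in, once; it reports no verdict.
Trained networks look in the newest picture that a camera, given by its name, has taken for a name from the list of things; names that differ only in an ending like _2 or _b are one class to them, and where a whole thing is asked for, a point or a joint stands for the part that bears it (a point fixed in the world has none). Each returns a list of dicts, best first, with "conf" (0 to 1); they miss things now and then, are a little off and sometimes report something else, mostly with a low value. They report only what shows in the picture. A call takes as long as a camera call. They do not tell look-alikes from the thing itself.
- boxes_of(camera, thing): "centre" ([x, y, z] in mm, in the coordinates of the camera as it stood for that picture, good to about 4 mm: the middle of the surface that is visible of it).
- trace(camera, thing): "mask" (480x640 bool, what is visible of it).
The state is a dict: "clock": time; "qpos": joint angles; "qvel": joint speeds; "joint_efforts": joint torques, N m; "eef_pos": TCP position; "tcp_rot": TCP orientation; "contact_force": force on the tool from outside, world axes, zero at the start; "wrist_torque": the same for the moment, N m; "opening": opening from 0.0 (shut) to 1.0 (fully open).
Only numpy, scipy, OpenCV 4.12 (cv2) and the standard library are available. Lean on these libraries where they do the work, as an engineer would, in place of code of your own. Each camera call takes 0.05 s, during which the arm holds its last target. There are 200 camera calls.

## Working session

There is one attempt and no reset: what is moved stays moved. The work goes in short steps, Python scripts to look and compute and a tool call to move; the robot and the scene stay as the last step left them, time stands still between calls to the robot, and variables do not carry over. Pictures are saved under pics/ and viewed, about 8 in all and at most 12, crops included, and the job is handed in when it is done.

Besides the shell and the picture viewer there is one more tool, called as name(argument=value, ...) on one line, values as JSON. servo_tool: Moves the arm, as the interface text tells. Its arguments: {"type":"object","properties":{"rows":{"type":"array","items":{"type":"array"}},"force":{"type":"number"}},"required":["rows"]}

```bash
ls; mkdir -p pics; python3 - <<'E'
from rig import *
import cv2
for c in("scene","top"):
    im=grab_frame(c); cv2.imwrite(f"pics/{c}0.png",im)
    k=get_calibration(c); print(c,k)
    for t in["tier_grip","base","foot_toe_l","foot_toe_r","corner_l","corner_r","home_l","home_r","seat_toe_l","seat_toe_r","spec_l","spec_r"]:
        print(t,[(b["conf"],[round(float(x)) for x in b["centre"]]) for b in boxes_of(c,t)][:3])
print(sense())
E
```

```text
pics
scene {'intrinsics': array([[503.58268027,   0.        , 315.90463548],
       [  0.        , 503.58268027, 243.80515624],
       [  0.        ,   0.        ,   1.        ]]), 'k1': 0.01397940315363435, 'world_to_cam': array([[ 5.56816633e-01,  8.30495652e-01,  1.52383892e-02,
        -3.09130439e+02],
       [ 5.04842126e-01, -3.23795811e-01, -8.00181667e-01,
        -1.70840244e+02],
       [-6.59613269e-01,  4.53247442e-01, -5.99564084e-01,
         1.56075049e+03],
       [ 0.00000000e+00,  0.00000000e+00,  0.00000000e+00,
         1.00000000e+00]])}
tier_grip [(0.8, [75, -163, 1453]), (0.75, [166, -12, 1210]), (0.7, [-226, 116, 1069])]
base [(0.87, [183, 17, 1209])]
foot_toe_l [(0.97, [-354, -10, 1233]), (0.86, [72, -169, 1449]), (0.65, [-225, 113, 1068])]
foot_toe_r [(0.97, [-354, -10, 1233]), (0.86, [72, -169, 1449]), (0.65, [-225, 113, 1068])]
corner_l [(0.72, [-357, -14, 1234]), (0.7, [-222, 116, 1069]), (0.57, [69, -168, 1454])]
corner_r [(0.72, [-357, -14, 1234]), (0.7, [-222, 116, 1069]), (0.57, [69, -168, 1454])]
home_l [(0.9, [181, 19, 1206])]
home_r [(0.9, [181, 1
[... 1663 characters left out ...]
), (0.81, [-240, -44, 1439])]
{'clock': 1.3, 'qpos': array([-1.30540272e+00,  3.52974998e-01,  1.63338564e+00, -1.09769116e-05,
        1.15520345e+00, -2.37109379e-03]), 'qvel': array([ 0.00042066,  0.00011029, -0.00030703,  0.00075596,  0.00067599,
        0.00029923]), 'joint_efforts': array([-1.05440511e-03, -6.05187821e+01, -3.42441988e+01, -1.02795789e-04,
        1.38110703e-03,  2.22229795e-05]), 'eef_pos': array([ 165.3773333 , -602.73491634,  231.30274794]), 'tcp_rot': array([3.14156411e+00, 1.01103507e-05, 2.67769127e-01]), 'contact_force': array([ 0.57074112, -0.63123277,  0.61338355]), 'wrist_torque': array([ 0.02828503, -0.01723751,  0.0038372 ]), 'opening': 1.0011183015955671}
```

View pics/scene0.png

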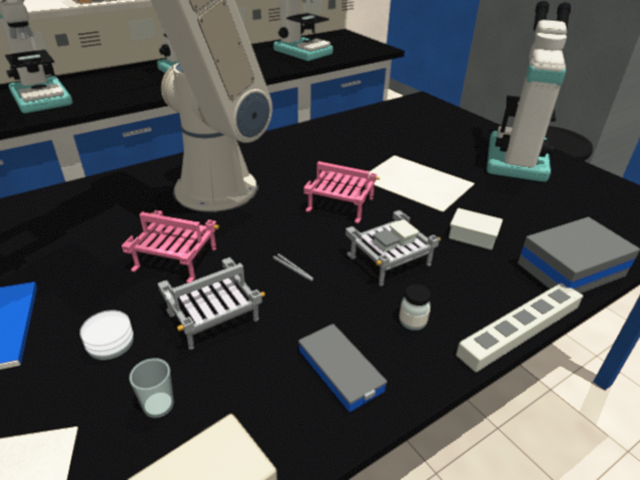

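View pics/top0.png

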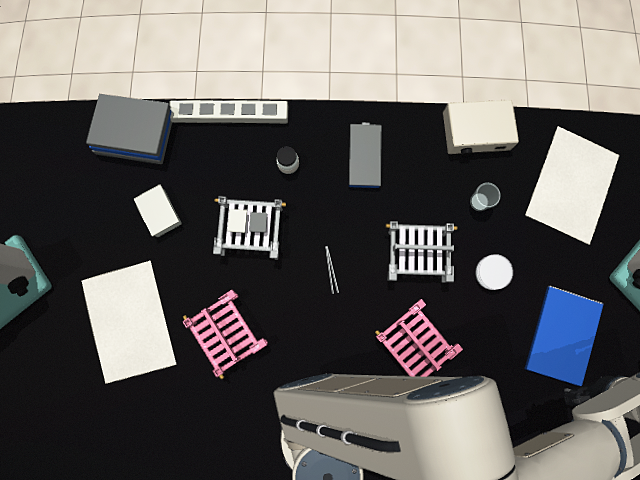

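The scene shows one grey steel tier with a bow, at top px (421,250) and scene px (212,300). Two pink look-alikes sit at top px (225,333) and (419,340). The grey lower tier with both boxes is at top px (248,228) and scene px (392,245). The grey bowed tier fits the description, and the pink ones are excluded by name. I'll confirm this in one enlarged composite.

```bash
python3 - <<'E'
import cv2,numpy as np
t=cv2.imread("pics/top0.png");s=cv2.imread("pics/scene0.png")
def c(i,u,v):
    o=cv2.resize(i[v-38:v+38,u-50:u+50],(400,300),interpolation=cv2.INTER_CUBIC)
    return o
def s2(i,u,v):
    return cv2.resize(i[v-45:v+45,u-60:u+60],(400,300),interpolation=cv2.INTER_CUBIC)
cv2.imwrite("pics/comp.png",np.vstack([np.hstack([c(t,248,228),c(t,421,250)]),np.hstack([s2(s,392,245),s2(s,212,303)])]))
E
```

```text
(no output)
```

View pics/comp.png

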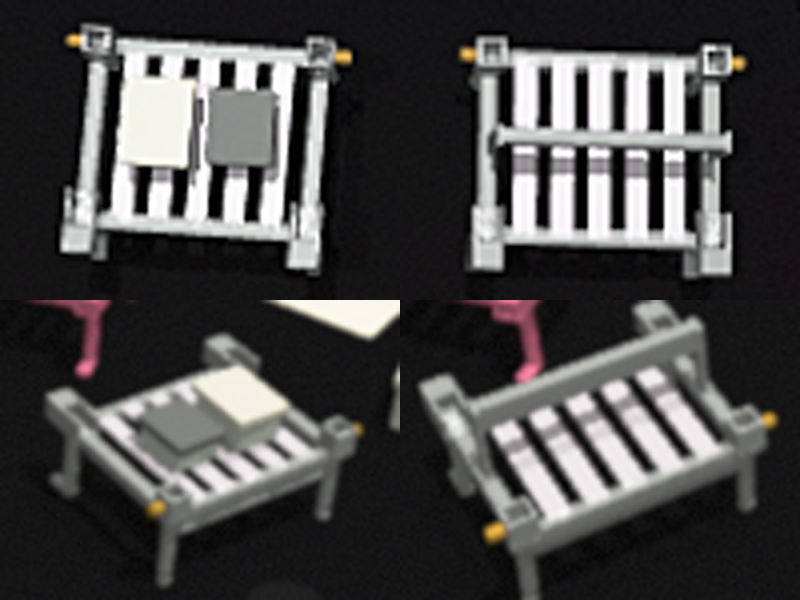

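The composite confirms it. The grey bowed tier is the spare, with cups and orange ball knobs on the far (+x) side and brackets on the near side. The lower tier has the same orientation. The orange knobs make good subpixel marks, so I'll measure those.

```bash
cat > h.py <<'E'
import numpy as np,cv2
from rig import *
from scipy.spatial.transform import Rotation as Ro
def ray(cam,uv):
    k=get_calibration(cam);K=k["intrinsics"];T=k["world_to_cam"]
    d=cv2.undistortPoints(np.array([[uv]],float),K,np.array([k["k1"],0,0,0,0.]))[0,0]
    R=T[:3,:3];return -R.T@T[:3,3],R.T@np.array([d[0],d[1],1])
def onz(cam,uv,z):
    c,d=ray(cam,uv);return c+d*(z-c[2])/d[2]
def tri(uvt,uvs):
    A=np.zeros((3,3));b=np.zeros(3);L=[]
    for cam,uv in(("top",uvt),("scene",uvs)):
        c,d=ray(cam,uv);d/=np.linalg.norm(d);P=np.eye(3)-np.outer(d,d);A+=P;b+=P@c;L.append((c,P))
    p=np.linalg.solve(A,b);return p,[np.linalg.norm(P@(p-c)) for c,P in L]
def proj(cam,p):
    k=get_calibration(cam);T=k["world_to_cam"]
    return cv2.projectPoints(np.array([p],float),cv2.Rodrigues(T[:3,:3])[0],T[:3,3],k["intrinsics"],np.array([k["k1"],0,0,0,0.]))[0][0,0]
def knobs(im):
    f=im.astype(float);w=np.clip(f[:,:,2]-f[:,:,0]-60,0,None)*(f[:,:,1]>0.5*f[:,:,2])*(f[:,:,1]>f[:,:,0]+25)
    n,l,st,_=cv2.connectedComponentsWithStats((w>0).astype(np.uint8))
    o=[]
    for i in range(1,n):
        if 3<st[i,4]<80:
            v,u=np.nonzero(l==i);q=w[v,u];o.append((round((u*q).sum()/q.sum(),2),round((v*q).sum()/q.sum(),2),int(st[i,4])))
    return o
def yaw(): return sense()["tcp_rot"]
E
python3 - <<'E'
from h import *
for c in("top","scene"):
    print(c,knobs(cv2.imread(f"pics/{c}0.png")))
E
```

```text
top [(np.float64(216.21), np.float64(199.65), 8), (np.float64(283.35), np.float64(203.91), 12), (np.float64(387.73), np.float64(225.17), 13), (np.float64(454.81), np.float64(227.55), 11), (np.float64(184.42), np.float64(317.24), 12), (np.float64(377.18), np.float64(332.24), 14), (np.float64(220.91), np.float64(376.25), 14)]
scene [(np.float64(84.43), np.float64(0.37), 23), (np.float64(376.95), np.float64(177.31), 9), (np.float64(215.69), np.float64(226.02), 19), (np.float64(378.7), np.float64(261.76), 19), (np.float64(262.34), np.float64(293.32), 16), (np.float64(180.09), np.float64(326.95), 32)]
```

```bash
python3 - <<'E'
from h import *
B=[(216.21,199.65),(283.35,203.91)];S=[(387.73,225.17),(454.81,227.55)]
np.set_printoptions(precision=1,suppress=True)
print("base R",tri(B[1],(378.7,261.76)));print("base L",tri(B[0],(439,239)))
print("sp L",tri(S[0],(262.34,293.32)),"sp R",tri(S[1],(180.09,326.95)))
for n,P in(("base",B),("spare",S)):
    l,r=[onz("top",p,74) for p in P];m=(l+r)/2;d=l-r
    y=np.arctan2(-d[0],d[1]);c=m-60*np.array([np.cos(y),np.sin(y),0])
    print(n,l,r,"len",np.linalg.norm(d),"yaw deg",np.degrees(y),"centre",c)
    if n=="base":
        for z in(0,66):pass
    for cam in("top",):
        for q in((-84,82,80.5),(-84,-82,80.5),(-84,68,80.5),(-84,-68,80.5),(60,75,84),(60,-75,84)):
            R=Ro.from_euler("z",y).as_matrix();print(q,proj(cam,c*[1,1,0]+R@np.array(q)))
E
```

```text
base R (array([623.5, 128.1,  76.4]), [np.float64(0.7097495322137684), np.float64(0.7097495322137864)])
base L (array([632.9, 310.2,  75. ]), [np.float64(0.499987724025385), np.float64(0.4999877240255451)])
sp L (array([ 572.2, -149.8,   76.7]), [np.float64(0.02433332939884627), np.float64(0.024333329398921022)]) sp R (array([ 569.6, -331. ,   76. ]), [np.float64(0.7121023637057656), np.float64(0.7121023637056878)])
base [632.8 310.   74. ] [624.4 128.8  74. ] len 181.38246571798513 yaw deg -2.6575944269504332 centre [568.7 222.2  74. ]
(-84, 82, 80.5) [213.7 252.7]
(-84, -82, 80.5) [275.6 257. ]
(-84, 68, 80.5) [219.  253.1]
(-84, -68, 80.5) [270.3 256.6]
(60, 75, 84) [221.3 199.2]
(60, -75, 84) [277.2 202.7]
spare [ 572.7 -150.1   74. ] [ 570.2 -330.8   74. ] len 180.75391452356868 yaw deg -0.775846809823897 centre [ 511.5 -239.7   74. ]
(-84, 82, 80.5) [390.2 279.2]
(-84, -82, 80.5) [452.2 281.1]
(-84, 68, 80.5) [395.5 279.4]
(-84, -68, 80.5) [446.9 280.9]
(60, 75, 84) [394.  224.7]
(60, -75, 84) [450.  226.7]
```

```bash
cat >> h.py <<'E'
def plan(p1,R1,n,g,p0=None,R0=None):
    s=sense();p0=np.array(s["eef_pos"]) if p0 is None else p0
    R0=Ro.from_euler("xyz",s["tcp_rot"]) if R0 is None else R0
    rv=(R0.inv()*R1).as_rotvec();rows=[];p=p0.copy();R=R0
    for i in range(n):
        q=p0+(p1-p0)*(i+1)/n;Rn=R0*Ro.from_rotvec(rv*(i+1)/n)
        rows.append([g,[round(float(x),1) for x in R.inv().apply(q-p)],[round(float(x),2) for x in np.degrees((R.inv()*Rn).as_rotvec())]]);p=q;R=Rn
    print(rows)
E
python3 - <<'E'
from h import *
print(proj("top",[511.5,-239.7,121]))
plan(np.array([511.5,-239.7,190]),Ro.from_euler("xyz",[np.pi,0,np.radians(89.2)]),16,85)
E
```

```text
[424.43028448 246.31274587]
[[85, [26.9, -16.2, 2.6], [0.0, 0.0, -4.62]], [85, [28.1, -13.9, 2.6], [0.0, 0.0, -4.62]], [85, [29.1, -11.6, 2.6], [0.0, 0.0, -4.62]], [85, [30.0, -9.3, 2.6], [0.0, 0.0, -4.62]], [85, [30.6, -6.8, 2.6], [0.0, 0.0, -4.62]], [85, [31.0, -4.3, 2.6], [0.0, 0.0, -4.62]], [85, [31.3, -1.8, 2.6], [0.0, 0.0, -4.62]], [85, [31.3, 0.7, 2.6], [0.0, 0.0, -4.62]], [85, [31.2, 3.2, 2.6], [0.0, 0.0, -4.62]], [85, [30.8, 5.7, 2.6], [0.0, 0.0, -4.62]], [85, [30.3, 8.2, 2.6], [0.0, 0.0, -4.62]], [85, [29.5, 10.6, 2.6], [0.0, 0.0, -4.62]], [85, [28.6, 12.9, 2.6], [0.0, 0.0, -4.62]], [85, [27.4, 15.2, 2.6], [0.0, 0.0, -4.62]], [85, [26.1, 17.3, 2.6], [0.0, 0.0, -4.62]], [85, [24.6, 19.4, 2.6], [0.0, 0.0, -4.62]]]
```

servo_tool(rows=[[85,[27,-16,2.6],[0,0,-4.6]],[85,[28,-14,2.6],[0,0,-4.6]],[85,[29,-11.6,2.6],[0,0,-4.6]],[85,[30,-9.3,2.6],[0,0,-4.6]],[85,[30.6,-6.8,2.6],[0,0,-4.6]],[85,[31,-4.3,2.6],[0,0,-4.6]],[85,[31.3,-1.8,2.6],[0,0,-4.6]],[85,[31.3,0.7,2.6],[0,0,-4.6]]], force=80)

```text
clock: 2.3
eef_pos: [339.3, -420.9, 210.5]
tcp_rot: [3.141, 0.0, 0.913]
contact_force: [0.1, 0.2, -0.3]
opening: 0.995
```

servo_tool(rows=[[85,[31,3.2,2.6],[0,0,-4.6]],[85,[31,5.7,2.6],[0,0,-4.6]],[85,[30.3,8.2,2.6],[0,0,-4.6]],[85,[29.5,10.6,2.6],[0,0,-4.6]],[85,[28.6,13,2.6],[0,0,-4.6]],[85,[27.4,15,2.6],[0,0,-4.6]],[85,[26,17.3,2.6],[0,0,-4.6]],[85,[24.6,19.4,2.6],[0,0,-4.6]]])

```text
clock: 3.3
eef_pos: [512.8, -239.9, 189.7]
tcp_rot: [3.141, 0.0, 1.555]
contact_force: [0.0, -0.1, 0.8]
opening: 0.998
```

```bash
python3 - <<'E'
from h import *
s=sense();print(s["clock"],s["eef_pos"],np.degrees(s["tcp_rot"]))
plan(np.array([511.5,-239.7,92]),Ro.from_euler("xyz",[np.pi,0,np.radians(89.2)]),6,85)
cv2.imwrite("pics/scene1.png",cv2.resize(grab_frame("scene")[160:380,100:400],(800,587)))
E
```

```text
3.3 [ 512.78615577 -239.89014192  189.71113063] [1.79986612e+02 7.69294935e-03 8.90991184e+01]
[[85, [0.0, -0.2, 16.3], [0.0, 0.0, -0.02]], [85, [0.0, -0.2, 16.3], [0.0, 0.0, -0.02]], [85, [0.0, -0.2, 16.3], [0.0, 0.0, -0.02]], [85, [0.0, -0.2, 16.3], [0.0, 0.0, -0.02]], [85, [0.0, -0.2, 16.3], [0.0, 0.0, -0.02]], [85, [0.0, -0.2, 16.3], [0.0, 0.0, -0.02]]]
```

View pics/scene1.png

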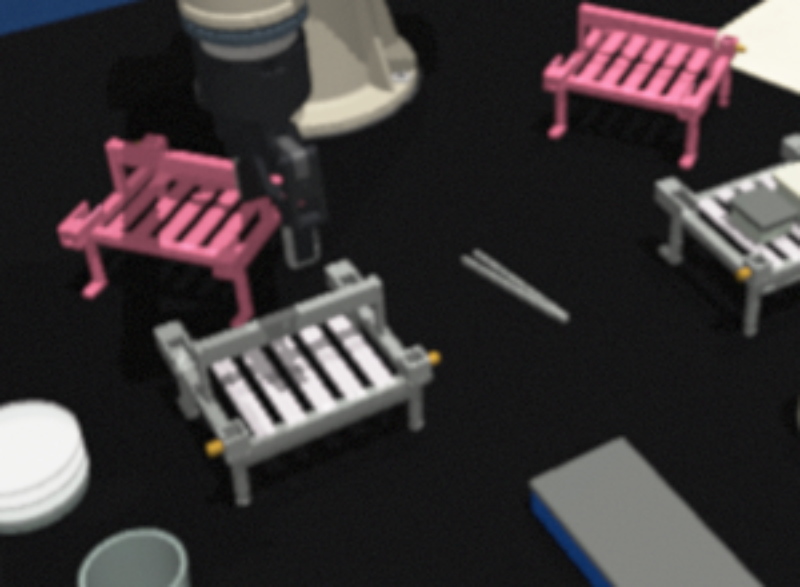

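The crop shows the gripper coming in above the bow of the grey tier. The bar's middle is at about crop px (290,325), both orange knobs are visible, and the path down is clear.

servo_tool(rows=[[85,[0,-0.2,16],[0,0,0]],[85,[0,-0.2,16],[0,0,0]],[85,[0,-0.2,16],[0,0,0]],[85,[0,-0.2,16],[0,0,0]],[85,[0,-0.2,17],[0,0,0]],[85,[0,0,17],[0,0,0]],[40,[0,0,0],[0,0,0]],[20,[0,0,0],[0,0,0]]], force=80)

```text
clock: 4.35
eef_pos: [511.3, -240.7, 91.9]
tcp_rot: [3.141, 0.0, 1.552]
contact_force: [-0.3, -0.6, -0.8]
opening: 0.596
```

servo_tool(rows=[[0,[0,0,0],[0,0,0]],[0,[0,0,0],[0,0,0]],[0,[0,0,0],[0,0,0]],[0,[0,0,0],[0,0,0]]], force=80)

```text
clock: 4.85
eef_pos: [511.4, -240.8, 92.3]
tcp_rot: [3.141, 0.0, 1.553]
contact_force: [0.0, -0.2, 6.4]
opening: 0.1
```

servo_tool(rows=[[0,[0,0,0],[0,0,0]],[0,[0,0,-5],[0,0,0]],[0,[0,0,-10],[0,0,0]],[0,[0,0,-20],[0,0,0]],[0,[0,0,-25],[0,0,0]],[0,[0,0,-25],[0,0,0]],[0,[0,0,-25],[0,0,0]],[0,[0,0,0],[0,0,0]]], force=80)

```text
clock: 5.85
eef_pos: [512.1, -241.1, 203.6]
tcp_rot: [3.138, 0.002, 1.552]
contact_force: [0.5, 0.2, -5.5]
opening: 0.104
```

```bash
python3 - <<'E'
from h import *
np.set_printoptions(precision=2,suppress=True)
s=sense();print(s["clock"],s["eef_pos"],np.degrees(s["tcp_rot"]),s["contact_force"],s["wrist_torque"])
for c in("top","scene"):
    im=grab_frame(c);print(knobs(im))
    if c=="scene":cv2.imwrite("pics/scene2.png",cv2.resize(im[140:360,100:400],(800,587)))
    else:cv2.imwrite("pics/top2.png",im)
p=s["eef_pos"]
for y in(90.5,-90.5):
    q=p+[60.7,y,-18.5];print(proj("top",q),proj("scene",q))
E
```

```text
5.85 [ 512.09 -241.13  203.62] [179.8    0.09  88.94] [ 0.53  0.2  -5.48] [-0.02 -0.    0.01]
[(np.float64(216.21), np.float64(199.65), 8), (np.float64(283.35), np.float64(203.91), 12), (np.float64(393.21), np.float64(216.51), 18), (np.float64(184.42), np.float64(317.24), 12), (np.float64(377.23), np.float64(332.18), 14), (np.float64(220.9), np.float64(376.25), 14)]
[(np.float64(84.46), np.float64(0.38), 23), (np.float64(376.96), np.float64(177.29), 9), (np.float64(216.47), np.float64(225.74), 4), (np.float64(259.92), np.float64(252.96), 21), (np.float64(378.72), np.float64(261.76), 19), (np.float64(171.32), np.float64(285.21), 32)]
[393.03 217.45] [259.46 253.32]
[465.44 219.13] [172.14 286.25]
```

View pics/scene2.png

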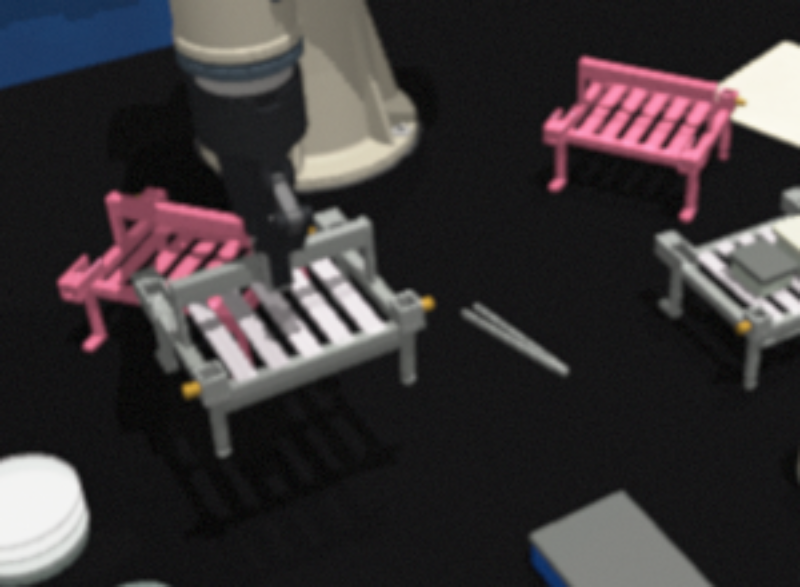

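Lifted level. The crop shows both visible plain posts near upright, and the toed posts are fine. Next I'll work out the move to the base using relative knob positions.

```bash
python3 - <<'E'
from h import *
np.set_printoptions(precision=2,suppress=True)
s=sense();p=s["eef_pos"]
L,e=tri((393.21,216.51),(259.92,252.96));print("L",L,e)
R=onz("scene",(171.32,285.21),L[2]);print("R",R,np.degrees(np.arctan2(-(L-R)[0],(L-R)[1])))
# before
print("before",tri((387.73,225.17),(262.34,293.32))[0], onz("scene",(180.09,326.95),76.7))
# L knob rel TCP in tool yaw frame
y=s["tcp_rot"][2]-np.pi/2;Rz=Ro.from_euler("z",-y)
k=Rz.apply(L-p);print("L knob in tier-aligned TCP frame",k)
m=(L+R)/2; print("mid",Rz.apply(m-p))
E
```

```text
L [ 574.78 -150.69  187.37] [np.float64(0.11230024079983184), np.float64(0.11230024079994967)]
R [ 571.87 -332.47  187.37] -0.9160591434293867
before [ 572.2  -149.78   76.74] [ 569.94 -331.84   76.7 ]
L knob in tier-aligned TCP frame [ 62.48  90.89 -13.77]
mid [ 62.7   -0.01 -13.77]
```

```bash
python3 - <<'E'
from h import *
plan(np.array([609.7,220,222.]),Ro.from_euler("xyz",[np.pi,0,np.radians(87.34)]),16,0)
E
```

```text
[[0, [28.9, 5.7, -1.3], [-0.0, -0.0, 0.1]], [0, [28.9, 5.6, -1.3], [-0.0, -0.0, 0.1]], [0, [28.9, 5.6, -1.3], [-0.0, -0.0, 0.1]], [0, [28.9, 5.5, -1.3], [-0.0, -0.0, 0.1]], [0, [28.9, 5.5, -1.3], [-0.0, -0.0, 0.1]], [0, [28.9, 5.4, -1.3], [-0.0, -0.0, 0.1]], [0, [28.9, 5.4, -1.3], [-0.0, -0.0, 0.1]], [0, [29.0, 5.3, -1.3], [-0.0, -0.0, 0.1]], [0, [29.0, 5.3, -1.3], [-0.0, -0.0, 0.1]], [0, [29.0, 5.2, -1.3], [-0.0, -0.0, 0.1]], [0, [29.0, 5.2, -1.3], [-0.0, -0.0, 0.1]], [0, [29.0, 5.1, -1.3], [-0.0, -0.0, 0.1]], [0, [29.0, 5.1, -1.3], [-0.0, -0.0, 0.1]], [0, [29.0, 5.0, -1.3], [-0.0, -0.0, 0.1]], [0, [29.0, 5.0, -1.3], [-0.0, -0.0, 0.1]], [0, [29.0, 4.9, -1.3], [-0.0, -0.0, 0.1]]]
```

servo_tool(rows=[[0,[10,5.7,-5],[0,0,0.1]],[0,[20,5.6,-5],[0,0,0.1]],[0,[30,5.6,-5],[0,0,0.1]],[0,[35,5.5,-3],[0,0,0.1]],[0,[35,5.5,0],[0,0,0.1]],[0,[35,5.4,0],[0,0,0.1]],[0,[35,5.4,0],[0,0,0.1]],[0,[35,5.3,0],[0,0,0.1]]], force=100)

```text
clock: 6.95
eef_pos: [560.8, -4.9, 218.9]
tcp_rot: [-3.14, -0.0, 1.538]
contact_force: [1.2, 0.8, -5.0]
opening: 0.1
```

servo_tool(rows=[[0,[35,5.3,0],[0,0,0.1]],[0,[35,5.2,0],[0,0,0.1]],[0,[35,5.2,0],[0,0,0.1]],[0,[35,5.1,0],[0,0,0.1]],[0,[35,5.1,0],[0,0,0.1]],[0,[30,5,0],[0,0,0.1]],[0,[20,5,0],[0,0,0.1]],[0,[8,5,0],[0,0,0.1]]])

```text
clock: 7.95
eef_pos: [610.5, 225.6, 219.1]
tcp_rot: [-3.141, 0.0, 1.526]
contact_force: [0.9, -0.7, -5.0]
opening: 0.096
```

servo_tool(rows=[[0,[0,0,0],[1,0,0]],[0,[0,0,0],[1,0,0]],[0,[0,0,0],[2,0,0]],[0,[0,0,0],[1,0,0]],[0,[0,0,0],[0,0,0]]])

```text
clock: 8.57
eef_pos: [610.9, 223.8, 219.6]
tcp_rot: [-3.054, 0.0, 1.524]
contact_force: [-0.2, -0.7, -5.3]
opening: 0.097
```

```bash
python3 - <<'E'
from h import *
np.set_printoptions(precision=2,suppress=True)
s=sense();print(s["clock"],s["eef_pos"],np.degrees(s["tcp_rot"]),s["contact_force"],s["wrist_torque"])
for c in("top","scene"):
    im=grab_frame(c);print(knobs(im))
    if c=="scene":cv2.imwrite("pics/scene3.png",cv2.resize(im[130:310,300:540],(800,600)))
plan(np.array([609.7,220,174.]),Ro.from_euler("xyz",[np.pi,0,np.radians(87.34)])*Ro.from_rotvec([np.radians(5),0,0]),4,0)
E
```

```text
8.575 [610.92 223.82 219.55] [-174.99    0.01   87.29] [-0.17 -0.68 -5.32] [ 0.01 -0.07  0.01]
[(np.float64(205.19), np.float64(172.89), 6), (np.float64(278.47), np.float64(177.06), 14), (np.float64(283.6), np.float64(203.95), 12), (np.float64(184.43), np.float64(317.24), 12), (np.float64(377.2), np.float64(332.17), 14), (np.float64(421.37), np.float64(386.43), 11)]
[(np.float64(84.5), np.float64(0.39), 23), (np.float64(376.97), np.float64(177.31), 9), (np.float64(462.55), np.float64(202.8), 5), (np.float64(215.65), np.float64(226.11), 17), (np.float64(398.14), np.float64(226.45), 18), (np.float64(378.42), np.float64(261.89), 12)]
[[0, [-1.0, 0.8, 11.4], [0.0, 0.0, -0.01]], [0, [-1.0, 0.8, 11.4], [0.0, 0.0, -0.01]], [0, [-1.0, 0.8, 11.4], [0.0, 0.0, -0.01]], [0, [-1.0, 0.8, 11.4], [0.0, 0.0, -0.01]]]
```

View pics/scene3.png

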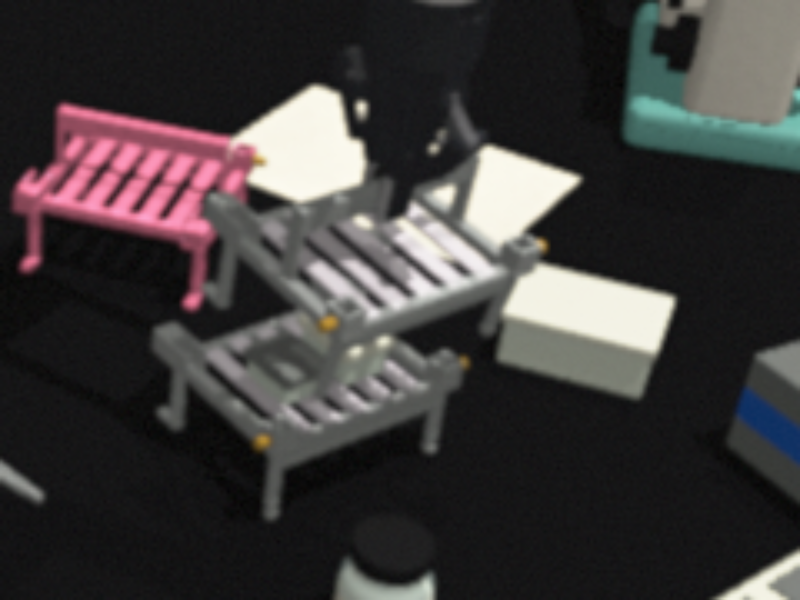

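The crop shows the tier held tilted beyond the base. The plain post at crop (335,365) leans inward, and the base and boxes are undisturbed. I'll refine the base pose from these knobs.

```bash
python3 - <<'E'
from h import *
np.set_printoptions(precision=2,suppress=True)
s=sense();p=s["eef_pos"];R=Ro.from_euler("xyz",s["tcp_rot"])
for n,t,c,y in(("R",(278.47,177.06),(398.14,226.45),-90.5),("L",(205.19,172.89),(462.55,202.8),90.5)):
    q,e=tri(t,c); ex=p+R.apply([y,60,18.3]); print(n,q,e,"expected",ex,"bias",q-ex)
print("base R",tri((283.5,203.93),(378.7,261.76))[0])
E
```

```text
R [665.01 132.55 198.32] [np.float64(0.6933866551723449), np.float64(0.6933866551724599)] expected [664.49 130.99 196.18] bias [0.52 1.56 2.14]
L [673.34 315.94 199.26] [np.float64(0.4201674181931685), np.float64(0.4201674181930583)] expected [672.95 311.79 196.16] bias [0.38 4.15 3.1 ]
base R [623.51 127.78  76.51]
```

servo_tool(rows=[[0,[-1,0.8,11.4],[0,0,0]],[0,[-1,0.8,11.4],[0,0,0]],[0,[-1,0.8,11.4],[0,0,0]],[0,[-1,0.8,11.4],[0,0,0]],[0,[0,0,0],[0,0,0]]])

```text
clock: 9.3
eef_pos: [608.9, 220.2, 172.5]
tcp_rot: [-3.052, 0.001, 1.524]
contact_force: [-0.0, -0.6, -4.5]
opening: 0.092
```

servo_tool(rows=[[0,[0,-3,0.26],[0,0,0]],[0,[0,-3,0.26],[0,0,0]],[0,[0,-2,0.17],[0,0,0]],[0,[0,-2,0.17],[0,0,0]]], force=120)

```text
clock: 9.8
eef_pos: [599.6, 221.1, 174.3]
tcp_rot: [-3.055, -0.0, 1.525]
contact_force: [-0.1, 0.1, -5.5]
opening: 0.096
```

servo_tool(rows=[[0,[0,-1.5,0.13],[0,0,0]],[0,[0,-1.5,0.13],[0,0,0]]])

```text
clock: 10.05
eef_pos: [597.0, 221.2, 174.1]
tcp_rot: [-3.055, -0.0, 1.524]
contact_force: [3.2, 1.1, -6.5]
opening: 0.091
```

servo_tool(rows=[[0,[0,-1.5,0.13],[0,0,0]],[0,[0,-1.5,0.13],[0,0,0]]])

```text
clock: 10.3
eef_pos: [594.4, 221.3, 174.3]
tcp_rot: [-3.056, -0.0, 1.524]
contact_force: [4.5, 0.5, -4.8]
opening: 0.094
```

servo_tool(rows=[[0,[0,-1.5,0.13],[0,0,0]],[0,[0,-1,0.09],[0,0,0]]])

```text
clock: 10.55
eef_pos: [591.7, 221.4, 174.5]
tcp_rot: [-3.056, -0.0, 1.524]
contact_force: [4.3, -0.1, -2.6]
opening: 0.092
```

servo_tool(rows=[[0,[0,-1,0.09],[0,0,0]],[0,[0,-1,0.09],[0,0,0]]])

```text
clock: 10.8
eef_pos: [589.3, 221.5, 174.3]
tcp_rot: [-3.055, -0.0, 1.524]
contact_force: [3.0, -0.4, -2.2]
opening: 0.092
```

servo_tool(rows=[[0,[0,-0.7,0.06],[0,0,0]],[0,[0,0,0],[0,0,0]]])

```text
clock: 11.05
eef_pos: [588.4, 221.5, 174.0]
tcp_rot: [-3.054, -0.0, 1.524]
contact_force: [4.0, -1.2, -2.2]
opening: 0.098
```

servo_tool(rows=[[0,[0,-1,0.09],[0,0,0]],[0,[0,0,0],[0,0,0]]])

```text
clock: 11.3
eef_pos: [587.8, 221.6, 173.9]
tcp_rot: [-3.055, -0.0, 1.524]
contact_force: [6.2, -0.3, -3.2]
opening: 0.096
```

servo_tool(rows=[[0,[0,-1,0.09],[0,0,0]],[0,[0,0,0],[0,0,0]]])

```text
clock: 11.55
eef_pos: [587.2, 221.6, 173.8]
tcp_rot: [-3.056, -0.0, 1.524]
contact_force: [7.3, 0.1, -6.0]
opening: 0.095
```

servo_tool(rows=[[0,[0,-1.5,0.13],[0,0,0]],[0,[0,0,0],[0,0,0]]])

```text
clock: 11.8
eef_pos: [586.4, 221.6, 173.6]
tcp_rot: [-3.057, -0.0, 1.524]
contact_force: [10.6, -0.1, -8.6]
opening: 0.092
```

```bash
python3 - <<'E'
from h import *
np.set_printoptions(precision=2,suppress=True)
s=sense();print(s["eef_pos"],np.degrees(s["tcp_rot"]),s["contact_force"],s["wrist_torque"])
ims=[grab_frame(c) for c in("top","scene")]
for im in ims:print(knobs(im))
cv2.imwrite("pics/both4.png",np.hstack([cv2.resize(ims[0][155:275,195:300],(400,457),interpolation=2),cv2.resize(ims[1][175:275,340:480][:, :],(400,457)[0:1]+(286,),interpolation=2).repeat(1,0) if 0 else cv2.resize(ims[1][165:285,345:450],(400,457),interpolation=2)]))
E
```

```text
[586.36 221.63 173.58] [-175.18   -0.02   87.35] [10.6  -0.09 -8.56] [-0.07 -2.72 -0.1 ]
[(np.float64(280.46), np.float64(190.62), 15), (np.float64(282.8), np.float64(203.4), 6), (np.float64(184.42), np.float64(317.23), 12), (np.float64(377.21), np.float64(332.17), 14), (np.float64(421.37), np.float64(386.44), 11)]
[(np.float64(84.41), np.float64(0.38), 23), (np.float64(376.98), np.float64(177.31), 9), (np.float64(450.55), np.float64(214.82), 5), (np.float64(215.64), np.float64(226.1), 17), (np.float64(387.88), np.float64(238.4), 18), (np.float64(378.5), np.float64(262.39), 11)]
```

View pics/both4.png

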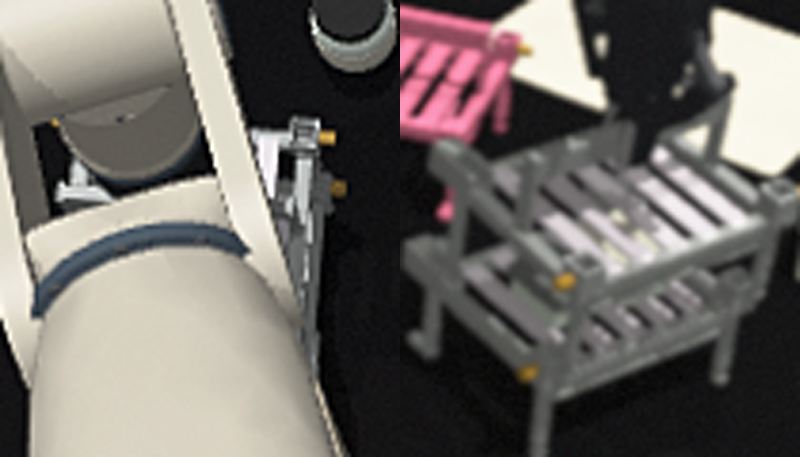

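The legs are now at their outer stop: contact force rose from 4 to 10 N with no more travel. In the right crop both plain posts stand square with the deck. Next I'll take the relative position from the near knob pair, tier (280.5,190.6) against base (283.5,203.9) in the top view.

```bash
python3 - <<'E'
from h import *
np.set_printoptions(precision=2,suppress=True)
s=sense();p=s["eef_pos"];R=Ro.from_euler("xyz",s["tcp_rot"])
q,e=tri((280.46,190.62),(387.88,238.4));ex=p+R.apply([-90.5,60,18.3]);print(q,e,"bias",q-ex)
b=np.array([623.5,127.8,76.5]);Rh=Ro.from_euler("xyz",[np.pi,0,np.radians(87.34)])
# L in scene only: intersect with L plane
l=onz("scene",(450.55,214.82),q[2]);print("L",l, "yaw",np.degrees(np.arctan2(-(l-q)[0],(l-q)[1])))
lb=onz("scene",(437.5,238.6),76.5);print("baseL scene",lb)
print("home TCP est",b+[0,0,66]-(q-ex)-Rh.apply([-90.5,60,18.3]))
E
```

```text
[641.45 130.3  153.4 ] [np.float64(0.7398132426278486), np.float64(0.7398132426278492)] bias [1.09 1.75 3.1 ]
L [648.82 315.06 153.4 ] yaw -2.2845908504690717
baseL scene [631.31 307.1   76.5 ]
home TCP est [566.68 219.24 157.7 ]
```

servo_tool(rows=[[0,[0,4,-0.35],[0,0,0]],[0,[0,4,-0.35],[0,0,0]],[0,[0,0,-12],[0,0,0]],[0,[0,0,-14],[-5,0,0]],[0,[0,0,-14],[-5,0,0]],[0,[0,0,0],[-5,0,0]],[0,[0,0,0],[0,0,0]]])

```text
clock: 12.78
eef_pos: [593.0, 221.1, 214.1]
tcp_rot: [2.97, 0.001, 1.525]
contact_force: [0.4, 0.2, -4.8]
opening: 0.092
```

```bash
python3 - <<'E'
from h import *
plan(np.array([567.0,219.2,193.]),Ro.from_euler("xyz",[np.pi,0,np.radians(87.34)])*Ro.from_rotvec([np.radians(-10),0,0]),4,0)
E
```

```text
[[0, [-0.8, -7.3, 4.1], [-0.04, 0.01, 0.01]], [0, [-0.8, -7.3, 4.1], [-0.04, 0.01, 0.01]], [0, [-0.8, -7.3, 4.1], [-0.04, 0.01, 0.01]], [0, [-0.8, -7.3, 4.1], [-0.04, 0.01, 0.01]]]
```

servo_tool(rows=[[0,[-0.8,-7.3,4.1],[0,0,0]],[0,[-0.8,-7.3,4.1],[0,0,0]],[0,[-0.8,-7.3,4.1],[0,0,0]],[0,[-0.8,-7.3,4.1],[0,0,0]],[0,[0,0,0],[0,0,0]]])

```text
clock: 13.4
eef_pos: [568.2, 218.9, 191.9]
tcp_rot: [2.969, 0.001, 1.525]
contact_force: [-0.4, -0.8, -4.5]
opening: 0.094
```

```bash
python3 - <<'E'
from h import *
np.set_printoptions(precision=2,suppress=True)
s=sense();p=s["eef_pos"];R=Ro.from_euler("xyz",s["tcp_rot"]);print(p,np.degrees(s["tcp_rot"]),s["contact_force"])
ims=[grab_frame(c) for c in("top","scene")]
for im in ims:print([k[:2] for k in knobs(im) if 190<k[0]<300 and k[1]<220 or k[0]>375])
for y in(90.5,-90.5):
    q=p+R.apply([y,60,18.3]);print(proj("top",q),proj("scene",q))
cv2.imwrite("pics/s5.png",cv2.resize(ims[1][165:285,335:495],(800,600),interpolation=2))
E
```

```text
[568.25 218.94 191.88] [170.09   0.04  87.35] [-0.42 -0.8  -4.47]
[(np.float64(280.58), np.float64(193.55)), (np.float64(283.49), np.float64(203.89)), (np.float64(377.21), np.float64(332.17)), (np.float64(421.36), np.float64(386.44))]
[(np.float64(376.97), np.float64(177.3)), (np.float64(384.16), np.float64(223.22)), (np.float64(378.54), np.float64(261.81))]
[209.18 189.46] [445.76 202.03]
[281.38 193.94] [383.46 224.1 ]
```

View pics/s5.png

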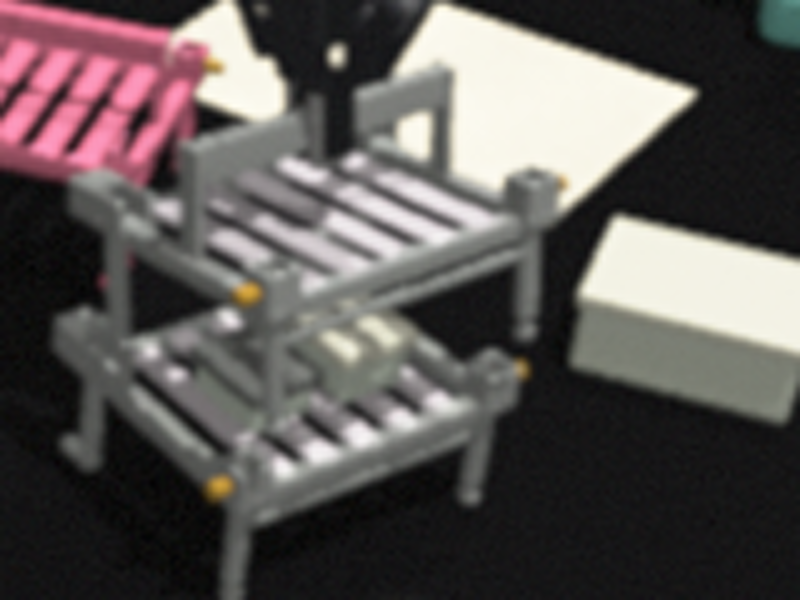

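The crop shows the toe-low tilt. The right toed post at crop (115,300) is over its bracket, the plain posts are above and outside the cups, and the boxes are clear. I'll descend and feel for contact.

servo_tool(rows=[[0,[0,-0.7,3.9],[0,0,0]],[0,[0,-0.7,3.9],[0,0,0]],[0,[0,-0.35,1.97],[0,0,0]]])

```text
clock: 13.88
eef_pos: [569.0, 219.1, 182.3]
tcp_rot: [2.968, 0.0, 1.524]
contact_force: [0.2, -0.0, -4.2]
opening: 0.092
```

servo_tool(rows=[[0,[0,-0.5,3],[0,0,0]],[0,[0,-0.5,3],[0,0,0]]])

```text
clock: 14.12
eef_pos: [569.2, 219.2, 176.5]
tcp_rot: [2.967, -0.0, 1.524]
contact_force: [0.5, 0.1, -5.2]
opening: 0.096
```

servo_tool(rows=[[0,[0,-0.5,2.5],[0,0,0]],[0,[0,-0.35,2],[0,0,0]]])

```text
clock: 14.38
eef_pos: [569.1, 219.2, 171.9]
tcp_rot: [2.967, 0.0, 1.524]
contact_force: [-0.1, -0.6, -4.3]
opening: 0.096
```

servo_tool(rows=[[0,[0,-0.25,1.5],[0,0,0]],[0,[0,0,0],[0,0,0]]])

```text
clock: 14.62
eef_pos: [569.3, 219.2, 170.7]
tcp_rot: [2.967, -0.0, 1.524]
contact_force: [0.7, -0.2, -4.2]
opening: 0.095
```

servo_tool(rows=[[0,[0,-0.2,1],[0,0,0]],[0,[0,0,0],[0,0,0]]])

```text
clock: 14.88
eef_pos: [569.8, 219.3, 170.3]
tcp_rot: [2.966, -0.0, 1.525]
contact_force: [1.0, -2.1, 2.6]
opening: 0.096
```

servo_tool(rows=[[0,[0,-0.2,1],[0,0,0]],[0,[0,0,0],[0,0,0]]])

```text
clock: 15.12
eef_pos: [570.4, 219.3, 169.9]
tcp_rot: [2.964, -0.001, 1.525]
contact_force: [1.4, -2.5, 7.5]
opening: 0.088
```

servo_tool(rows=[[0,[0,0.3,-2.2],[0,0,0]],[0,[0,-3.9,-0.7],[0,0,0]],[0,[0,-3.9,-0.7],[0,0,0]],[0,[0,0,0],[0,0,0]]])

```text
clock: 15.62
eef_pos: [560.9, 219.8, 170.8]
tcp_rot: [2.967, -0.0, 1.525]
contact_force: [1.6, 0.2, -1.1]
opening: 0.093
```

servo_tool(rows=[[0,[0,-3,-0.52],[0,0,0]],[0,[0,-3,-0.52],[0,0,0]],[0,[0,0,0],[0,0,0]]])

```text
clock: 16.0
eef_pos: [554.7, 219.9, 170.8]
tcp_rot: [2.967, -0.0, 1.524]
contact_force: [1.9, 0.6, 0.2]
opening: 0.088
```

servo_tool(rows=[[0,[0,-1.5,-0.6],[0,0,0]],[0,[0,-1.5,-0.4],[0,0,0]],[0,[0,0,0],[0,0,0]]])

```text
clock: 16.38
eef_pos: [551.3, 219.8, 170.9]
tcp_rot: [2.968, 0.0, 1.524]
contact_force: [0.7, -0.7, -2.8]
opening: 0.096
```

servo_tool(rows=[[0,[0,-1,-0.17],[0,0,0]],[0,[0,-1,-0.17],[0,0,0]],[0,[0,0,0],[0,0,0]]])

```text
clock: 16.75
eef_pos: [550.2, 220.0, 171.3]
tcp_rot: [2.966, 0.0, 1.524]
contact_force: [4.2, -1.3, -2.7]
opening: 0.097
```

```bash
cat >> h.py <<'E'
def seq(targets,H=567.0,y0=219.2,yw=87.34,p=None):
    s=sense();p=s["eef_pos"];R=Ro.from_euler("xyz",s["tcp_rot"])
    for th,xt,dz in targets:
        a=np.radians(th);off=xt+80*np.cos(a)-92.3*np.sin(a);z=66-0.3+92.3*np.cos(a)+80*np.sin(a)+dz
        ps=np.radians(yw-90)
        q=np.array([H+off*np.cos(ps),y0+off*np.sin(ps),z]);Rn=Ro.from_euler("xyz",[np.pi,0,np.radians(yw)])*Ro.from_rotvec([-a,0,0])
        print(th,q.round(1),"shift",R.inv().apply(q-p).round(2),"turn",np.degrees((R.inv()*Rn).as_rotvec()).round(2));p=q;R=Rn
E
python3 -c "
from h import *
seq([(9,-79,.3),(8,-79,.3),(7,-79,.3),(6,-79.2,.3),(5,-79.4,.2),(4,-79.6,.2),(3,-79.7,.1),(2,-79.8,0),(1,-80,0),(0,-80,0)])"
```

```text
9 [552.6 219.9 169.7] shift [-0.02  2.09  2.05] turn [ 1.04 -0.    0.01]
8 [554.4 219.8 168.5] shift [0.   1.6  1.41] turn [ 1.  0. -0.]
7 [556.2 219.7 167.4] shift [-0.    1.6   1.41] turn [ 1. -0.  0.]
6 [557.7 219.6 166.2] shift [-0.    1.4   1.39] turn [ 1.  0. -0.]
5 [559.3 219.6 164.8] shift [0.   1.39 1.49] turn [ 1. -0.  0.]
4 [560.8 219.5 163.6] shift [-0.    1.4   1.39] turn [ 1.  0. -0.]
3 [562.4 219.4 162.2] shift [0.   1.49 1.5 ] turn [ 1.  0. -0.]
2 [563.9 219.3 160.7] shift [-0.    1.49  1.5 ] turn [ 1.  0. -0.]
1 [565.4 219.3 159.4] shift [0.  1.4 1.4] turn [ 1. -0.  0.]
0 [567.  219.2 158. ] shift [-0.    1.6   1.41] turn [ 1.  0. -0.]
```

servo_tool(rows=[[0,[0,2.8,2],[1,0,0]],[0,[0,1.6,1.4],[1,0,0]],[0,[0,0,0],[0,0,0]]])

```text
clock: 17.12
eef_pos: [555.0, 219.8, 168.3]
tcp_rot: [3.003, 0.0, 1.524]
contact_force: [1.8, -0.7, -0.5]
opening: 0.091
```

servo_tool(rows=[[0,[0,1.6,1.4],[1,0,0]],[0,[0,0,0],[0,0,0]]])

```text
clock: 17.38
eef_pos: [556.6, 219.8, 167.3]
tcp_rot: [3.02, -0.0, 1.524]
contact_force: [1.4, -0.7, -0.4]
opening: 0.093
```

servo_tool(rows=[[0,[0,1.4,1.4],[1,0,0]],[0,[0,0,0],[0,0,0]]])

```text
clock: 17.62
eef_pos: [558.1, 219.8, 166.0]
tcp_rot: [3.038, -0.0, 1.524]
contact_force: [1.2, 0.2, -0.4]
opening: 0.092
```

```bash
python3 - <<'E'
from h import *
np.set_printoptions(precision=2,suppress=True)
s=sense();p=s["eef_pos"];R=Ro.from_euler("xyz",s["tcp_rot"]);print(p,np.degrees(s["tcp_rot"]),s["contact_force"],s["wrist_torque"])
ims=[grab_frame(c) for c in("top","scene")]
for im in ims:print([k[:2] for k in knobs(im) if 190<k[0]<300 and k[1]<220 or k[0]>375])
for y in(90.5,-90.5):
    q=p+R.apply([y,60,18.3]);print(proj("top",q),proj("scene",q))
cv2.imwrite("pics/s6.png",cv2.resize(ims[1][180:280,345:478],(800,600),interpolation=2))
E
```

```text
[558.14 219.75 166.02] [174.05  -0.    87.33] [ 1.24  0.17 -0.37] [-0.04  0.01 -0.05]
[(np.float64(281.92), np.float64(201.97)), (np.float64(377.2), np.float64(332.17)), (np.float64(421.36), np.float64(386.44))]
[(np.float64(377.08), np.float64(177.3)), (np.float64(379.79), np.float64(231.99)), (np.float64(378.66), np.float64(261.83))]
[211.03 196.35] [440.55 210.66]
[281.83 200.82] [379.3  232.85]
```

View pics/s6.png

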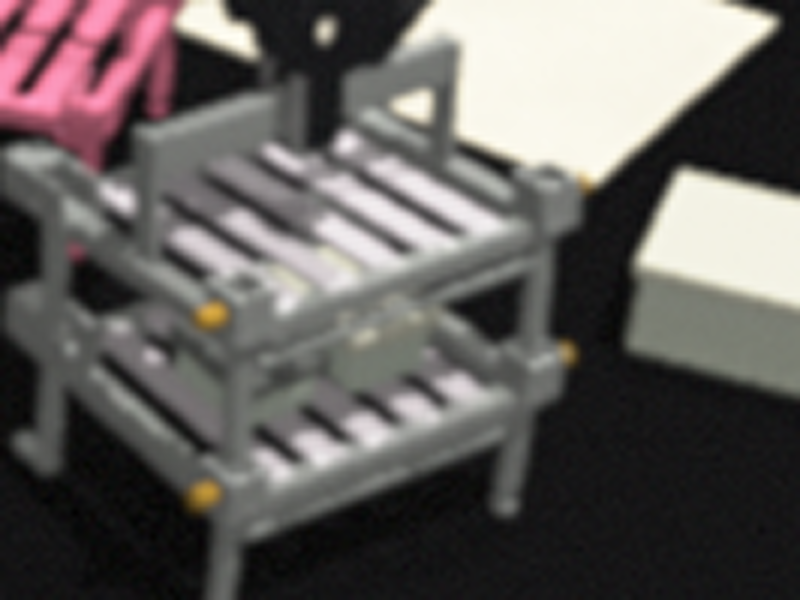

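The crop shows both plain posts entering the cups, at crop (238,465) and (530,360). The toes are hooked and there is no side load, so I'll lower further.

servo_tool(rows=[[0,[0,1.4,1.5],[1,0,0]],[0,[0,0,0],[0,0,0]]])

```text
clock: 17.98
eef_pos: [559.9, 219.7, 164.8]
tcp_rot: [3.055, -0.0, 1.524]
contact_force: [1.0, -1.0, -1.1]
opening: 0.094
```

servo_tool(rows=[[0,[0,1.4,1.4],[1,0,0]],[0,[0,0,0],[0,0,0]]])

```text
clock: 18.23
eef_pos: [561.4, 219.6, 163.6]
tcp_rot: [3.072, -0.0, 1.524]
contact_force: [1.4, 1.1, 0.8]
opening: 0.095
```

```bash
python3 -c "
from h import *
np.set_printoptions(precision=2,suppress=True)
s=sense();print(s['eef_pos'],np.degrees(s['tcp_rot']),s['contact_force'],s['wrist_torque'])
seq([(3,-79.7,.1),(2,-79.8,0),(1,-80,0),(0,-80,0)])"
```

```text
[561.41 219.59 163.59] [176.03  -0.01  87.33] [1.39 1.13 0.77] [ 0.05 -0.07  0.06]
3 [562.4 219.4 162.2] shift [-0.13  0.86  1.5 ] turn [ 0.97 -0.01 -0.01]
2 [563.9 219.3 160.7] shift [-0.    1.49  1.5 ] turn [ 1.  0. -0.]
1 [565.4 219.3 159.4] shift [0.  1.4 1.4] turn [ 1. -0.  0.]
0 [567.  219.2 158. ] shift [-0.    1.6   1.41] turn [ 1.  0. -0.]
```

servo_tool(rows=[[0,[0,1,1.5],[1,0,0]],[0,[0,0,0],[0,0,0]]])

```text
clock: 18.48
eef_pos: [562.7, 219.7, 162.7]
tcp_rot: [3.089, -0.0, 1.524]
contact_force: [-0.0, -0.1, 3.7]
opening: 0.09
```

servo_tool(rows=[[0,[0,1.4,1.5],[1,0,0]],[0,[0,0,0],[0,0,0]]])

```text
clock: 18.73
eef_pos: [564.7, 219.5, 161.3]
tcp_rot: [3.105, -0.001, 1.524]
contact_force: [3.9, -0.7, 2.7]
opening: 0.095
```

```bash
python3 -c "
from h import *
np.set_printoptions(precision=2,suppress=True)
s=sense();print(s['eef_pos'],np.degrees(s['tcp_rot']),s['contact_force'],s['wrist_torque'])
seq([(1,-80,0),(0,-80,0)])"
```

```text
[564.72 219.53 161.27] [177.91  -0.03  87.34] [ 3.88 -0.74  2.73] [ 0.03 -0.53 -0.06]
1 [565.4 219.3 159.4] shift [-0.23  0.6   1.91] turn [ 1.09 -0.03 -0.  ]
0 [567.  219.2 158. ] shift [-0.    1.6   1.41] turn [ 1.  0. -0.]
```

servo_tool(rows=[[0,[0,1.6,1.6],[1,0,0]],[0,[0,0,0],[0,0,0]]])

```text
clock: 18.98
eef_pos: [566.8, 219.5, 159.5]
tcp_rot: [3.122, -0.001, 1.524]
contact_force: [6.3, -0.4, 3.7]
opening: 0.094
```

servo_tool(rows=[[0,[0,0.8,0.8],[0.5,0,0]],[0,[0,0,0],[0,0,0]]])

```text
clock: 19.23
eef_pos: [567.5, 219.5, 158.9]
tcp_rot: [3.131, -0.001, 1.524]
contact_force: [6.6, -0.7, 4.5]
opening: 0.096
```

```bash
python3 -c "
from h import *
np.set_printoptions(precision=2,suppress=True)
s=sense();print(s['eef_pos'],np.degrees(s['tcp_rot']),s['contact_force'],s['wrist_torque'])
seq([(0,-80,0)])
ims=[grab_frame(c) for c in('top','scene')]
for im in ims:print([k[:2] for k in knobs(im) if 190<k[0]<300 and k[1]<220 or k[0]>375])
cv2.imwrite('pics/s7.png',cv2.resize(ims[1][180:280,345:478],(800,600),interpolation=2))
"
```

```text
[567.54 219.51 158.94] [179.39  -0.04  87.33] [ 6.61 -0.72  4.54] [-0.03 -0.59 -0.02]
0 [567.  219.2 158. ] shift [-0.34 -0.53  0.93] turn [ 0.61 -0.04 -0.01]
[(np.float64(281.41), np.float64(198.35)), (np.float64(283.34), np.float64(203.87)), (np.float64(377.21), np.float64(332.18)), (np.float64(421.37), np.float64(386.43))]
[(np.float64(376.96), np.float64(177.31)), (np.float64(443.64), np.float64(215.64)), (np.float64(381.4), np.float64(238.57)), (np.float64(378.66), np.float64(261.83))]
```

```bash
python3 -c "
from h import *
np.set_printoptions(precision=2,suppress=True)
for b in ([623.5,127.8,142.5],[632.9,309.5,142.5]):print(proj('top',b),proj('scene',b))
print(tri((281.41,198.35),(381.4,238.57)))"
```

```text
[281.76 198.68] [381.61 238.65]
[211.28 193.88] [443.16 216.22]
(array([623.74, 128.02, 142.92]), [np.float64(0.8274473981638083), np.float64(0.8274473981638518)])
```

servo_tool(rows=[[0,[0,1,0],[0,0,0]],[0,[0,0.5,0],[0,0,0]],[0,[0,0,0],[0,0,0]]])

```text
clock: 19.7
eef_pos: [568.0, 219.5, 158.6]
tcp_rot: [3.133, -0.0, 1.524]
contact_force: [3.7, 0.2, 5.3]
opening: 0.095
```

View pics/s7.png

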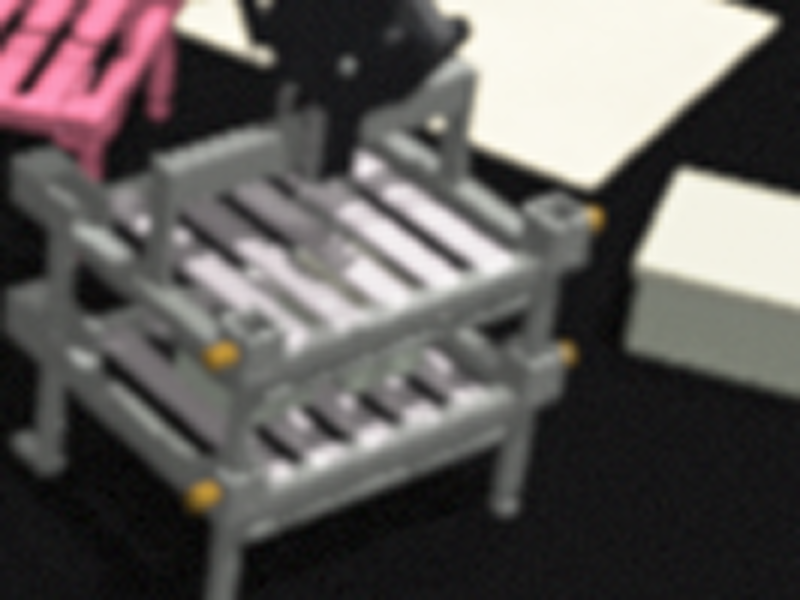

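The crop shows the tier almost level and both knobs within 0.5 px of their computed home pixels. The last millimetre past the catches remains, so I'll press gently.

servo_tool(rows=[[0,[0,0.3,0.6],[0.6,0,0]],[0,[0,0,0],[0,0,0]]])

```text
clock: 19.95
eef_pos: [568.0, 219.5, 158.5]
tcp_rot: [-3.139, -0.0, 1.524]
contact_force: [-0.1, 0.1, 10.5]
opening: 0.093
```

servo_tool(rows=[[0,[0,0.3,0.6],[0.6,0,0]],[0,[0,0,0],[0,0,0]]])

```text
clock: 20.2
eef_pos: [568.1, 219.5, 158.5]
tcp_rot: [-3.129, -0.0, 1.524]
contact_force: [-3.2, -0.1, 16.2]
opening: 0.096
```

```bash
python3 -c "
from h import *
np.set_printoptions(precision=2,suppress=True)
s=sense();print(s['eef_pos'],np.degrees(s['tcp_rot']),s['contact_force'],s['wrist_torque'])
ims=[grab_frame(c) for c in('top','scene')]
for im in ims:print([k[:2] for k in knobs(im) if 190<k[0]<300 and k[1]<220 or k[0]>375])
"
```

```text
[568.1  219.5  158.48] [-179.27   -0.03   87.34] [-3.21 -0.1  16.22] [-0.12  0.18 -0.04]
[(np.float64(281.46), np.float64(198.27)), (np.float64(283.35), np.float64(203.87)), (np.float64(377.21), np.float64(332.17)), (np.float64(421.37), np.float64(386.44))]
[(np.float64(376.95), np.float64(177.29)), (np.float64(443.72), np.float64(215.67)), (np.float64(381.51), np.float64(238.99)), (np.float64(378.66), np.float64(261.84))]
```

servo_tool(rows=[[0,[0,0.5,0.5],[1,0,0]],[0,[0,0,0],[0,0,0]]])

```text
clock: 20.55
eef_pos: [569.5, 219.5, 158.5]
tcp_rot: [-3.113, -0.001, 1.525]
contact_force: [-3.2, -0.9, 17.8]
opening: 0.096
```

```bash
python3 -c "
from h import *
np.set_printoptions(precision=2,suppress=True)
s=sense();print(s['eef_pos'],np.degrees(s['tcp_rot']),s['contact_force'],s['wrist_torque'])
ims=[grab_frame(c) for c in('top','scene')]
for im in ims:print([k[:2] for k in knobs(im) if 190<k[0]<300 and k[1]<220 or k[0]>375])
"
```

```text
[569.45 219.48 158.51] [-178.38   -0.04   87.35] [-3.2  -0.88 17.83] [-0.22 -0.49 -0.04]
[(np.float64(281.49), np.float64(197.62)), (np.float64(283.46), np.float64(203.76)), (np.float64(377.2), np.float64(332.18)), (np.float64(421.37), np.float64(386.44))]
[(np.float64(376.97), np.float64(177.3)), (np.float64(381.98), np.float64(239.38)), (np.float64(378.66), np.float64(261.84))]
```

servo_tool(rows=[[0,[0,-1,-0.5],[-0.8,0,0]],[0,[0,-0.7,-0.3],[-0.8,0,0]],[0,[0,0,0],[0,0,0]]])

```text
clock: 21.02
eef_pos: [568.9, 219.6, 158.7]
tcp_rot: [3.139, -0.001, 1.525]
contact_force: [7.2, -1.3, 6.3]
opening: 0.091
```

servo_tool(rows=[[0,[0,-1,0],[0,0,0]],[0,[0,0,0],[0,0,0]]])

```text
clock: 21.28
eef_pos: [568.2, 219.6, 158.7]
tcp_rot: [3.139, -0.001, 1.525]
contact_force: [7.8, -1.1, 8.5]
opening: 0.094
```

```bash
python3 -c "
from h import *
np.set_printoptions(precision=2,suppress=True)
s=sense();print(s['eef_pos'],np.degrees(s['tcp_rot']),s['contact_force'],s['wrist_torque'])
ims=[grab_frame(c) for c in('top','scene')]
for im in ims:print([k[:2] for k in knobs(im) if 190<k[0]<300 and k[1]<220 or k[0]>375])
"
```

```text
[568.16 219.61 158.66] [179.86  -0.06  87.36] [ 7.81 -1.11  8.48] [-0.16 -1.2  -0.05]
[(np.float64(281.37), np.float64(198.17)), (np.float64(283.36), np.float64(203.87)), (np.float64(377.2), np.float64(332.17)), (np.float64(421.37), np.float64(386.44))]
[(np.float64(376.96), np.float64(177.31)), (np.float64(443.77), np.float64(215.48)), (np.float64(381.54), np.float64(238.87)), (np.float64(378.66), np.float64(261.81))]
```

servo_tool(rows=[[0,[0,-1,0],[0,0,0]],[0,[0,0,0],[0,0,0]]])

```text
clock: 21.62
eef_pos: [567.5, 219.7, 158.8]
tcp_rot: [3.138, -0.001, 1.525]
contact_force: [8.8, -1.0, 6.9]
opening: 0.089
```

servo_tool(rows=[[0,[0,-1,0],[0,0,0]],[0,[0,0,0],[0,0,0]]])

```text
clock: 21.88
eef_pos: [567.2, 219.7, 159.0]
tcp_rot: [3.137, -0.001, 1.525]
contact_force: [11.0, -1.0, 7.5]
opening: 0.096
```

servo_tool(rows=[[0,[0,1.5,1],[0.3,0,0]],[0,[0,0,1],[0,0,0]],[0,[0,0,0],[0,0,0]]])

```text
clock: 22.25
eef_pos: [567.9, 219.7, 158.5]
tcp_rot: [-3.14, -0.001, 1.525]
contact_force: [1.5, -2.5, 22.7]
opening: 0.095
```

```bash
python3 -c "
from h import *
np.set_printoptions(precision=2,suppress=True)
s=sense();print(s['eef_pos'],np.degrees(s['tcp_rot']),s['contact_force'],s['wrist_torque'])
ims=[grab_frame(c) for c in('top','scene')]
for im in ims:print([k[:2] for k in knobs(im) if 190<k[0]<300 and k[1]<220 or k[0]>375])
"
```

```text
[567.9  219.69 158.46] [-179.88   -0.08   87.36] [ 1.46 -2.48 22.69] [-0.56 -0.33  0.01]
[(np.float64(281.47), np.float64(198.35)), (np.float64(283.35), np.float64(203.87)), (np.float64(377.21), np.float64(332.17)), (np.float64(421.37), np.float64(386.44))]
[(np.float64(376.97), np.float64(177.3)), (np.float64(443.75), np.float64(215.77)), (np.float64(381.5), np.float64(238.9)), (np.float64(378.66), np.float64(261.83))]
```

servo_tool(rows=[[0,[0,0,-1.5],[0,0,0]],[0,[0,0,-1],[0,0,0]],[30,[0,0,0],[0,0,0]],[40,[0,0,0],[0,0,0]],[60,[0,0,0],[0,0,0]],[60,[0,0,0],[0,0,0]],[60,[0,0,-5],[0,0,0]],[60,[0,0,-10],[0,0,0]]], force=40)

```text
clock: 23.35
eef_pos: [565.5, 219.3, 173.3]
tcp_rot: [-3.134, 0.0, 1.524]
contact_force: [-0.2, -1.4, -0.9]
opening: 0.702
```

servo_tool(rows=[[60,[0,0,-30],[0,0,0]],[60,[0,0,-30],[0,0,0]],[60,[0,0,-30],[0,0,0]],[60,[0,-20,-30],[0,0,0]],[60,[0,-40,-20],[0,0,0]],[60,[0,-40,0],[0,0,0]],[60,[0,-40,0],[0,0,0]],[60,[0,0,0],[0,0,0]]])

```text
clock: 24.35
eef_pos: [424.9, 225.8, 315.2]
tcp_rot: [-3.135, -0.001, 1.526]
contact_force: [0.6, -0.3, -0.1]
opening: 0.706
```

```bash
python3 -c "
from h import *
np.set_printoptions(precision=2,suppress=True)
s=sense();print(s['clock'],s['eef_pos'],s['contact_force'],s['opening'])
ims=[grab_frame(c) for c in('top','scene')]
for im in ims:print([k[:2] for k in knobs(im) if 190<k[0]<300 and k[1]<220 or k[0]>375])
for b in ([623.5,127.8,142.5],[632.9,309.5,142.5]):print(proj('top',b),proj('scene',b))
a=cv2.resize(ims[1][180:280,345:478],(800,600),interpolation=2)
cv2.imwrite('pics/s8.png',a);cv2.imwrite('pics/t8.png',ims[0])
"
```

```text
24.35 [424.89 225.77 315.17] [ 0.58 -0.25 -0.07] 0.7058545668988709
[(np.float64(211.25), np.float64(194.1)), (np.float64(281.47), np.float64(198.53)), (np.float64(283.34), np.float64(203.87)), (np.float64(377.21), np.float64(332.17)), (np.float64(421.42), np.float64(386.38))]
[(np.float64(376.97), np.float64(177.3)), (np.float64(443.76), np.float64(215.8)), (np.float64(381.4), np.float64(238.6)), (np.float64(378.68), np.float64(261.84))]
[281.76 198.68] [381.61 238.65]
[211.28 193.88] [443.16 216.22]
```

View pics/s8.png

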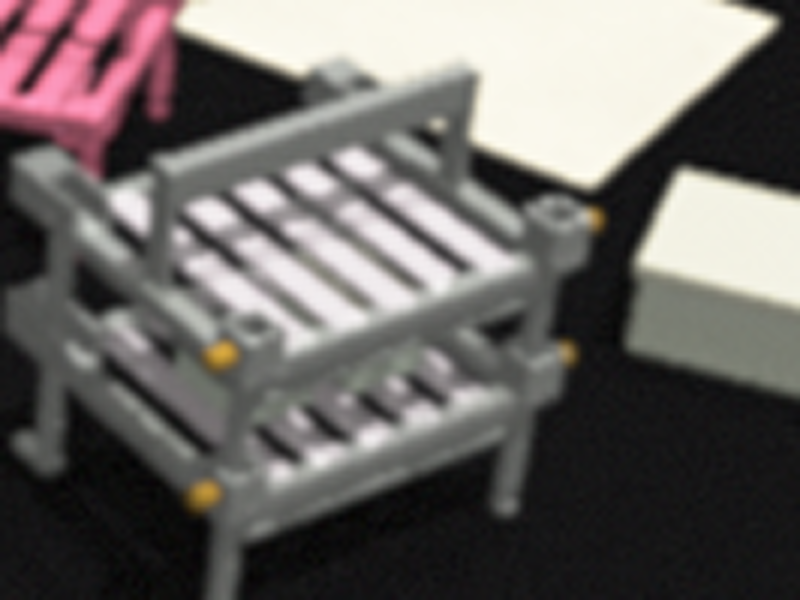

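The crop shows the tier seated: all four posts in place, decks parallel, knobs within 0.5 px of home. The right knob rose about 0.3 px (under 1 mm) on release. To be sure both catches are past, I'll press lightly on the plain-side rail near each corner with shut fingers and compare contact heights.

```bash
python3 -c "
from h import *
Rh=Ro.from_euler('xyz',[np.pi,0,np.radians(87.34)])
a=np.array([625.9,175,200.]);b=np.array([625.9,175,142.])
plan(a,Rh,8,0);plan(b,Rh,2,0,a,Rh)"
```

```text
[[0, [-5.2, 25.2, 14.2], [-0.04, -0.01, 0.0]], [0, [-5.2, 25.2, 14.3], [-0.04, -0.01, 0.0]], [0, [-5.2, 25.2, 14.3], [-0.04, -0.01, 0.0]], [0, [-5.2, 25.1, 14.3], [-0.04, -0.01, 0.0]], [0, [-5.2, 25.1, 14.3], [-0.04, -0.01, 0.0]], [0, [-5.2, 25.1, 14.3], [-0.04, -0.01, 0.0]], [0, [-5.2, 25.1, 14.3], [-0.04, -0.01, 0.0]], [0, [-5.2, 25.1, 14.4], [-0.04, -0.01, 0.0]]]
[[0, [0.0, -0.0, 29.0], [0.0, 0.0, 0.0]], [0, [0.0, -0.0, 29.0], [0.0, 0.0, 0.0]]]
```

servo_tool(rows=[[0,[-5.2,25,5],[-0.3,0,0]],[0,[-5.2,25,5],[0,0,0]],[0,[-5.2,25,5],[0,0,0]],[0,[-5.2,25,10],[0,0,0]],[0,[-5.2,25,15],[0,0,0]],[0,[-5.2,25,20],[0,0,0]],[0,[-5.2,25,25],[0,0,0]],[0,[-5.2,25,30],[0,0,0]]])

```text
clock: 25.45
eef_pos: [627.3, 173.4, 196.6]
tcp_rot: [-3.14, 0.0, 1.523]
contact_force: [-0.5, 0.7, 0.5]
opening: 0.001
```

servo_tool(rows=[[0,[0,0,20],[0,0,0]],[0,[0,0,20],[0,0,0]],[0,[0,0,15],[0,0,0]],[0,[0,0,0],[0,0,0]]])

```text
clock: 25.95
eef_pos: [623.4, 175.0, 142.6]
tcp_rot: [-3.138, 0.001, 1.525]
contact_force: [-0.3, -0.6, -0.2]
opening: -0.004
```

servo_tool(rows=[[0,[0,2,4],[0,0,0]],[0,[0,0,3.5],[0,0,0]],[0,[0,0,0],[0,0,0]]])

```text
clock: 26.32
eef_pos: [626.4, 175.0, 136.2]
tcp_rot: [-3.14, -0.0, 1.525]
contact_force: [0.0, 0.7, -0.9]
opening: 0.004
```

servo_tool(rows=[[0,[0,0,1.5],[0,0,0]],[0,[0,0,1.5],[0,0,0]],[0,[0,0,0],[0,0,0]]])

```text
clock: 26.7
eef_pos: [626.3, 174.9, 133.0]
tcp_rot: [-3.14, 0.0, 1.524]
contact_force: [-0.8, -0.4, 0.5]
opening: -0.001
```

servo_tool(rows=[[0,[0,0,1.5],[0,0,0]],[0,[0,0,0],[0,0,0]]])

```text
clock: 26.95
eef_pos: [626.5, 174.9, 132.0]
tcp_rot: [-3.14, -0.0, 1.524]
contact_force: [-0.6, -0.7, 3.8]
opening: -0.002
```

servo_tool(rows=[[0,[0,0,1.5],[0,0,0]],[0,[0,0,0],[0,0,0]]])

```text
clock: 27.2
eef_pos: [627.2, 174.9, 131.8]
tcp_rot: [3.141, -0.0, 1.525]
contact_force: [-1.8, -2.3, 12.9]
opening: 0.002
```

servo_tool(rows=[[0,[0,0,1],[0,0,0]],[0,[0,0,0],[0,0,0]]])

```text
clock: 27.45
eef_pos: [627.8, 174.9, 131.7]
tcp_rot: [3.14, -0.001, 1.525]
contact_force: [-3.0, -2.8, 18.6]
opening: 0.002
```

servo_tool(rows=[[0,[0,0,-13],[0,0,0]],[0,[28,0,0],[0,0,0]],[0,[28,0,0],[0,0,0]],[0,[28,0,0],[0,0,0]],[0,[0,0,5],[0,0,0]],[0,[0,0,2],[0,0,0]],[0,[0,0,0],[0,0,0]]])

```text
clock: 28.32
eef_pos: [630.0, 257.8, 134.7]
tcp_rot: [-3.139, 0.001, 1.524]
contact_force: [0.8, -0.5, -0.8]
opening: 0.003
```

servo_tool(rows=[[0,[0,0,2],[0,0,0]],[0,[0,0,1.5],[0,0,0]],[0,[0,0,0],[0,0,0]]])

```text
clock: 28.7
eef_pos: [630.5, 258.4, 132.0]
tcp_rot: [-3.14, 0.0, 1.524]
contact_force: [-1.1, -1.8, 3.8]
opening: -0.001
```

servo_tool(rows=[[0,[0,0,1],[0,0,0]],[0,[0,0,0],[0,0,0]]])

```text
clock: 28.95
eef_pos: [630.7, 258.4, 131.8]
tcp_rot: [-3.141, 0.0, 1.524]
contact_force: [-2.3, -2.9, 9.5]
opening: 0.006
```

servo_tool(rows=[[0,[0,0,1],[0,0,0]],[0,[0,0,0],[0,0,0]]])

```text
clock: 29.2
eef_pos: [631.2, 258.4, 131.7]
tcp_rot: [3.141, -0.0, 1.524]
contact_force: [-2.8, -3.9, 15.9]
opening: 0.001
```

servo_tool(rows=[[0,[0,0,-20],[0,0,0]],[0,[0,0,-40],[0,0,0]],[0,[0,0,-50],[0,0,0]],[0,[0,-20,-50],[0,0,0]],[0,[0,-50,-20],[0,0,0]],[0,[0,-50,0],[0,0,0]],[0,[0,-50,0],[0,0,0]],[0,[0,-30,0],[0,0,0]]])

```text
clock: 30.2
eef_pos: [428.6, 268.1, 310.7]
tcp_rot: [-3.14, -0.001, 1.525]
contact_force: [-0.3, 1.1, 0.1]
opening: 0.0
```

```bash
python3 -c "
from h import *
np.set_printoptions(precision=2,suppress=True)
s=sense();print(s['clock'],s['eef_pos'],s['contact_force'],s['opening'])
ims=[grab_frame(c) for c in('top','scene')]
for im in ims:print([k[:2] for k in knobs(im) if 190<k[0]<300 and k[1]<220 or k[0]>375])
a=cv2.resize(ims[1][185:275,350:460],(489,400),interpolation=2)
b=cv2.resize(ims[0][180:270,205:295],(300,300),interpolation=2)
c=np.zeros((400,800,3),np.uint8);c[:,:489]=a;c[:300,495:795]=b
cv2.imwrite('pics/s9.png',c)
"
```

```text
30.2 [428.6  268.05 310.7 ] [-0.28  1.08  0.13] 0.00025099118068115254
[(np.float64(211.3), np.float64(193.59)), (np.float64(281.49), np.float64(197.98)), (np.float64(215.14), np.float64(199.92)), (np.float64(283.34), np.float64(203.87)), (np.float64(377.21), np.float64(332.17)), (np.float64(421.41), np.float64(386.37))]
[(np.float64(376.97), np.float64(177.31)), (np.float64(381.75), np.float64(239.02)), (np.float64(378.65), np.float64(261.85))]
```

View pics/s9.png

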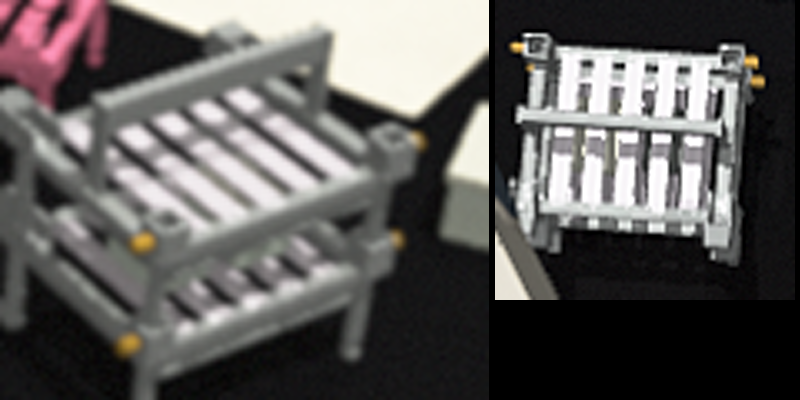

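The crop shows the stack complete and level, with both catch knobs in line. Pressing dragged the tier about 1.3 mm in +x (top row 198.5 to 198.0), within its play. To be sure the hinged posts stand at their outer stop, I'll nudge the plain rail back towards -x, lightly, with shut fingers.

servo_tool(rows=[[0,[-6.5,35,0],[0,0,0]],[0,[-6.5,35,0],[0,0,0]],[0,[-6.5,35,5],[0,0,0]],[0,[-6.5,35,15],[0,0,0]],[0,[-6.5,35,15],[0,0,0]],[0,[-6.5,35,20],[0,0,0]],[0,[-4,38,25],[0,0,0]],[0,[0,0,20],[0,0,0]]])

```text
clock: 31.3
eef_pos: [678.9, 212.6, 207.9]
tcp_rot: [-3.14, 0.0, 1.523]
contact_force: [-0.0, -0.3, 0.9]
opening: 0.01
```

servo_tool(rows=[[0,[0,0,20],[0,0,0]],[0,[0,0,25],[0,0,0]],[0,[0,0,25],[0,0,0]],[0,[0,0,15],[0,0,0]],[0,[0,0,0],[0,0,0]]])

```text
clock: 31.92
eef_pos: [675.2, 213.7, 123.5]
tcp_rot: [-3.138, 0.001, 1.525]
contact_force: [-0.4, 0.4, 0.2]
opening: 0.002
```

servo_tool(rows=[[0,[0,-6,0],[0,0,0]],[0,[0,-4,0],[0,0,0]],[0,[0,-3,0],[0,0,0]],[0,[0,-2,0],[0,0,0]]])

```text
clock: 32.42
eef_pos: [661.1, 214.4, 124.9]
tcp_rot: [-3.14, -0.0, 1.524]
contact_force: [0.3, -0.4, -0.1]
opening: -0.0
```

servo_tool(rows=[[0,[0,-2,0],[0,0,0]],[0,[0,-2,0],[0,0,0]],[0,[0,-2,0],[0,0,0]]])

```text
clock: 32.8
eef_pos: [655.1, 214.6, 124.5]
tcp_rot: [-3.14, 0.0, 1.524]
contact_force: [-0.4, -0.5, 0.1]
opening: -0.002
```

servo_tool(rows=[[0,[0,-2,0],[0,0,0]],[0,[0,-1.5,0],[0,0,0]]])

```text
clock: 33.05
eef_pos: [651.6, 214.8, 124.5]
tcp_rot: [-3.14, 0.0, 1.524]
contact_force: [-0.2, -0.3, -0.2]
opening: -0.001
```

servo_tool(rows=[[0,[0,-1.5,0],[0,0,0]],[0,[0,-1,0],[0,0,0]]])

```text
clock: 33.3
eef_pos: [649.2, 214.9, 124.5]
tcp_rot: [-3.14, -0.0, 1.524]
contact_force: [-0.2, 0.1, -0.6]
opening: 0.001
```

servo_tool(rows=[[0,[0,-1,0],[0,0,0]],[0,[0,-1,0],[0,0,0]]])

```text
clock: 33.55
eef_pos: [647.2, 215.0, 124.5]
tcp_rot: [-3.14, -0.0, 1.524]
contact_force: [0.3, -0.2, 0.8]
opening: 0.001
```

servo_tool(rows=[[0,[0,-1,0],[0,0,0]],[0,[0,-1,0],[0,0,0]]])

```text
clock: 33.8
eef_pos: [645.6, 215.1, 124.6]
tcp_rot: [-3.141, -0.0, 1.525]
contact_force: [2.9, -0.7, -0.7]
opening: -0.001
```

Contact. I'll continue in small steps up to about 7 N.

servo_tool(rows=[[0,[0,-0.8,0],[0,0,0]],[0,[0,0,0],[0,0,0]]])

```text
clock: 34.05
eef_pos: [645.3, 215.1, 124.8]
tcp_rot: [3.142, -0.0, 1.524]
contact_force: [5.1, -1.2, -0.9]
opening: -0.002
```

servo_tool(rows=[[0,[0,-0.8,0],[0,0,0]],[0,[0,0,0],[0,0,0]]])

```text
clock: 34.3
eef_pos: [644.9, 215.2, 125.0]
tcp_rot: [3.141, -0.0, 1.524]
contact_force: [6.2, -0.6, -1.9]
opening: -0.003
```

servo_tool(rows=[[0,[0,-1,0],[0,0,0]],[0,[0,0,0],[0,0,0]]])

```text
clock: 34.55
eef_pos: [644.1, 215.2, 125.1]
tcp_rot: [3.14, -0.001, 1.524]
contact_force: [8.0, -0.5, -1.7]
opening: -0.001
```

servo_tool(rows=[[0,[0,8,0],[0,0,0]],[0,[0,12,0],[0,0,0]],[0,[0,10,-20],[0,0,0]],[0,[0,0,-40],[0,0,0]],[0,[0,0,-50],[0,0,0]],[0,[0,-30,-50],[0,0,0]],[0,[0,-50,-20],[0,0,0]],[0,[0,-50,0],[0,0,0]]])

```text
clock: 35.55
eef_pos: [543.0, 220.2, 306.8]
tcp_rot: [3.141, -0.002, 1.524]
contact_force: [-0.3, 1.1, 0.9]
opening: -0.001
```

servo_tool(rows=[[0,[0,-50,0],[0,0,0]],[0,[0,-50,0],[0,0,0]],[0,[0,-20,0],[0,0,0]],[0,[0,0,0],[0,0,0]]])

```text
clock: 36.05
eef_pos: [422.9, 225.6, 305.4]
tcp_rot: [-3.14, -0.0, 1.525]
contact_force: [1.3, -0.7, -0.5]
opening: 0.001
```

```bash
python3 -c "
from h import *
np.set_printoptions(precision=2,suppress=True)
s=sense();print(s['clock'],s['eef_pos'],s['contact_force'],s['opening'])
ims=[grab_frame(c) for c in('top','scene')]
for im in ims:print([k[:2] for k in knobs(im) if 190<k[0]<300 and k[1]<220 or k[0]>375])
a=cv2.resize(ims[1][185:275,350:460],(733,600),interpolation=2)
cv2.imwrite('pics/s10.png',a)
"
```

```text
36.05 [422.93 225.6  305.39] [ 1.29 -0.67 -0.46] 0.0005458943841504028
[(np.float64(211.23), np.float64(193.73)), (np.float64(281.55), np.float64(198.41)), (np.float64(283.36), np.float64(203.87)), (np.float64(377.22), np.float64(332.17)), (np.float64(421.41), np.float64(386.37))]
[(np.float64(376.96), np.float64(177.31)), (np.float64(443.76), np.float64(215.57)), (np.float64(381.44), np.float64(238.77)), (np.float64(378.65), np.float64(261.84))]
```

```bash
python3 -c "
from h import *
np.set_printoptions(precision=2,suppress=True)
print('base R',tri((283.35,203.89),(378.66,261.83))[0])
for n,t,c in(('rel R',(281.47,198.53),(381.4,238.6)),('rel L',(211.25,194.1),(443.76,215.8)),('press R',(281.49,197.98),(381.75,239.02)),('now R',(281.55,198.41),(381.44,238.77)),('now L',(211.23,193.73),(443.76,215.57))):print(n,tri(t,c)[0])
for t in('spec_l','spec_r'):
  for cam in('scene','top'):
    T=get_calibration(cam)['world_to_cam'];print(t,[(round(b['conf'],2),(T[:3,:3].T@(np.array(b['centre'])-T[:3,3])).round(0)) for b in boxes_of(cam,t)][:3])
"
```

```text
base R [623.52 128.01  76.24]
rel R [623.46 128.04 142.62]
rel L [632.79 310.13 143.21]
press R [624.89 127.99 142.38]
now R [623.82 127.86 142.44]
now L [633.3  309.76 144.35]
spec_l [(0.4, array([577., 242.,  93.])), (0.4, array([570., 172.,  75.]))]
spec_l [(0.63, array([561., 243., 100.])), (0.58, array([564., 195.,  89.])), (0.22, array([567., 202., 136.]))]
spec_r [(0.4, array([577., 242.,  93.])), (0.4, array([570., 172.,  75.]))]
spec_r [(0.63, array([561., 243., 100.])), (0.58, array([564., 195.,  89.])), (0.22, array([567., 202., 136.]))]
```

The right side sits 66.2 mm above the base knob, with 66 expected. The left knob reads about 1 mm higher than at release. That may be noise, but I'll recheck by touch, shifting against the sideways drag.

servo_tool(rows=[[0,[6,30,0],[0,0,0]],[0,[6,30,0],[0,0,0]],[0,[6,30,10],[0,0,0]],[0,[6,30,20],[0,0,0]],[0,[6,30,20],[0,0,0]],[0,[6,30,25],[0,0,0]],[0,[5,27,30],[0,0,0]],[0,[0,0,30],[0,0,0]]])

```text
clock: 37.35
eef_pos: [633.9, 256.5, 167.6]
tcp_rot: [-3.14, -0.0, 1.523]
contact_force: [-0.3, -0.2, 0.7]
opening: 0.0
```

servo_tool(rows=[[0,[0,0,20],[0,0,0]],[0,[0,0,13],[0,0,0]],[0,[0,0,0],[0,0,0]]])

```text
clock: 37.72
eef_pos: [631.2, 256.6, 136.0]
tcp_rot: [-3.139, 0.0, 1.524]
contact_force: [-0.3, -0.0, 0.8]
opening: -0.0
```

servo_tool(rows=[[0,[0,-0.5,2],[0,0,0]],[0,[0,0,1],[0,0,0]],[0,[0,0,0],[0,0,0]]])

```text
clock: 38.1
eef_pos: [631.3, 256.9, 134.2]
tcp_rot: [-3.141, -0.0, 1.525]
contact_force: [-0.5, -0.5, -0.5]
opening: -0.0
```

servo_tool(rows=[[0,[0,0,1],[0,0,0]],[0,[0,0,0],[0,0,0]]])

```text
clock: 38.35
eef_pos: [631.0, 256.7, 132.5]
tcp_rot: [-3.14, 0.0, 1.524]
contact_force: [-0.1, 0.1, 0.2]
opening: -0.003
```

servo_tool(rows=[[0,[0,-0.7,1.2],[0,0,0]],[0,[0,0,0],[0,0,0]]])

```text
clock: 38.6
eef_pos: [630.9, 256.8, 132.0]
tcp_rot: [-3.141, -0.0, 1.524]
contact_force: [0.7, -0.0, 4.1]
opening: -0.002
```

Contact on the left is at 132.0 mm with 4 N, the same as before and the same as on the right, so it is home. I'll retreat and hand in.

servo_tool(rows=[[0,[0,0,-20],[0,0,0]],[0,[0,0,-40],[0,0,0]],[0,[0,0,-50],[0,0,0]],[0,[0,-20,-50],[0,0,0]],[0,[0,-50,-20],[0,0,0]],[0,[0,-50,0],[0,0,0]],[0,[0,-50,0],[0,0,0]],[0,[0,0,0],[0,0,0]]])

```text
clock: 39.6
eef_pos: [458.0, 264.7, 313.2]
tcp_rot: [-3.14, -0.001, 1.526]
contact_force: [-0.3, 0.4, 1.2]
opening: -0.001
```

```bash
python3 -c "
from h import *
np.set_printoptions(precision=2,suppress=True)
for c in('top','scene'):print([k[:2] for k in knobs(grab_frame(c)) if 190<k[0]<300 and k[1]<220 or k[0]>375])
s=sense();print(s['clock'],s['eef_pos'],s['contact_force'])
print(sign_off())
"
```

```text
[(np.float64(211.21), np.float64(193.76)), (np.float64(281.54), np.float64(198.41)), (np.float64(283.35), np.float64(203.87)), (np.float64(377.21), np.float64(332.18)), (np.float64(421.41), np.float64(386.37))]
[(np.float64(376.96), np.float64(177.3)), (np.float64(443.78), np.float64(215.58)), (np.float64(381.45), np.float64(238.79)), (np.float64(378.66), np.float64(261.84))]
39.7 [461.01 264.93 313.04] [-0.01  0.06  0.61]
the job is handed in; nothing more can be done
None
```

The spare tier is stacked on the lower one, and I handed the job in at 39.7 s with the gripper clear of everything. By touch and camera it is fully home and level.

**What I did:**
- I gripped the bow of the grey tier and pushed its turned-in plain posts out to their stop against the outside of the lower tier's cups.
- I hooked the toes under the keeper bars at a 10° tilt, then lowered the plain posts into the cups and pressed them past the catches with at most about 27 N in all.
- After letting go I pressed lightly near each plain corner. That dragged the tier about 1.3 mm in +x, within its play, so I nudged it back with 8 N.

**Last checks:**
- **Level and home:** the plain-side rail met the fingers at 132.0 mm near both corners and gave no further when pressed there. The expected height is 132 mm. The right knob sits 66.2 mm above the lower tier's knob, with 66 mm expected.
- **One disagreement:** the camera put the left knob about 1 mm higher after the nudge. Touching that side again gave 132.0 mm, so I took it as camera noise, but the knob's pixel did not change.
- **Inferred, not seen:** that the plain posts stand fully upright comes from the push forces, because a 1 mm lean is too small for the cameras. No click showed clearly in the forces either. I take the catches as passed because the plain side is fully down.
- **Boxes:** both were still found on the lower deck, partly hidden and only with low confidence. I felt no contact with them.
- **Last picture:** the viewer's limit of 12 was reached, so my check after the final nudge was numeric only.

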